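# Rack the hexagonal stamps and the ink pad at the service counter

## Robot

A 6-joint arm with a two-finger parallel gripper is mounted at the origin on the work surface. World frame = base frame: x ahead of the robot, y to its left, z up, the work surface at z = 0. Lengths are in mm, angles in rad, forces in N, time in s.
With the tool pointing down it reaches from about 300 to 775 mm from the base axis. Payload 14.6 kg.
Tool frame: the origin (TCP) lies at the very end of the fingers, on their centre line; the grasp point (between the pads) lies 19 mm behind it; y points along the fingers, z is the direction in which the jaws open and shut, and the axes are right-handed (so a half turn about y gives the same grasp; the last joint's range is limited). The gripper opens to 94 mm and grips with 3 to 60 N. Pads are 16 mm wide; open, the fingers measure 119 mm over their backs; the gripper's body (75 mm by 177 mm) begins 78 mm behind the grasp point.
Start: joints at [-1.354, 0.3, 1.521, -0, 1.321, -0.067], TCP at [153.996, -527.991, 205.446] pointing down, gripper open.
Joint ranges: [-3.03, 3.03], [-0.79, 2.21], [0.23, 2.52], [-1.04, 4.18], [0, 3.07], [-2.55, 2.55]. Speed limits (rad/s): [2.22, 2.22, 2.57, 3.14, 3.14, 3.14].

## Interface

Orientations are given as [roll, pitch, yaw] about the fixed x, y, z axes, in that order (R = Rz(yaw) Ry(pitch) Rx(roll)).
In Python, from cell import monitor, optics, manip gives the robot as it stands.
- The arm moves only by the shell command python3 -m creep 'ROWS' [FORCE]. ROWS is JSON, a list of rows, each an object of numbers: "tx", "ty", "tz": the shift along the tool's x, y, z scaled (see below); "turn": the turn about the tool's y scaled (see below); "fingers": the finger opening in mm, from 0 to 94. In form: [{"tx": .., "ty": .., "tz": .., "turn": .., "fingers": ..}, ...]. A call has 1 to 20 rows; each row is the pose to reach, as a shift and turn from the pose measured when the call began, along the tool's axes at that moment, turning the shorter way round; what a row does not reach only later rows make up. The controller multiplies each number of a shift by 200 mm and each number of a turn by pi rad. A row lasts 1/10 s, in which the tool goes at most 50 mm and 8.59 degrees, less where a joint would pass 70% of its speed; a pose out of reach is approached as far as the arm can. A call with a number of a shift or a turn outside -1 to 1 is refused whole. A call with a gripper value outside its range is refused whole. The fingers move at their own pace and stop on an object; FORCE is the grip in N (left out, the last holds). Time passes only in rows, so rows that repeat a pose let the fingers close. It gives the time, the measured TCP pose, the force and the opening at its end, in the units of the state.
- monitor.read_state(): the state, without advancing time (a new reading comes with each control period).
- optics.camera(name): name is "side" or "top"; returns a dict with "frame" (420x560x3 uint8, red, green, blue), "range_z" (420x560 float32, mm along the optical axis (not along the pixel's ray), 0 where there is no reading), "fx", "fy", "cx", "cy" (pixels), "distortion" ([k1, k2, p1, p2, k3] as OpenCV has them; the pictures are not rectified), "R" (3x3) and "t" (3): a world point X has camera coordinates R X + t. Camera axes: x right, y down, z forward; pixel columns grow to the right and rows downward; lengths in mm; the calibration is good to about 2 mm. A picture is of the moment at which its call begins.
- manip.sign_off(): hands the job in, once; it reports no verdict.
The state is a dict: "clock": time; "joints": joint angles; "qd": joint speeds; "effort": joint torques, N m; "eef_pos": TCP position; "eef_rot": TCP orientation; "wrist_force": force on the tool from outside, world axes, zero at the start; "moment": the same for the moment, N m; "finger_gap": finger opening in mm.
Only numpy, scipy, OpenCV 4.12 (cv2) and the standard library are available. Lean on these libraries where they do the work, as an engineer would, in place of code of your own. Each camera call takes 0.05 s, during which the arm holds its last target.

## Task

Pack up the stamping corner of the counter: swing the stamp rack's keeper bar fully back, then stand every stamp in a slot of its own, with two flats of its hexagonal foot square to the slot's long walls and the foot down on the slot floor, and lay the ink pad flat and fully home in the pocket of its tray. Only when all of them are in, swing the keeper bar back down in front of the stamps as far as it goes; leave the other things on the counter where they are.

Things in the scene. Friction and masses are not known exactly. Their poses are not given: they have to be found in the camera images.
- rack: the plywood stamp rack, fixed to the counter: base 104 mm (x) by 374 mm (y) by 8 mm, with four slots side by side along y, 78 mm apart, walls 22 mm high (tops 30 mm above the counter). Each slot is 54 mm wide (y, between its two long walls) and 66 mm long (x). Origin: centre of the underside; z up; the robot is on the -x side
- slot0 (a point): centre of the floor of slot 0 of the rack, 8 mm above the counter, at y = -117 mm in the rack's frame; axes as the rack's. A stamp with its origin here is fully home; it only goes down with two flats of its foot parallel to the slot's long walls (normals along y)
- slot1 (a point): centre of the floor of slot 1 of the rack, 8 mm above the counter, at y = -39 mm in the rack's frame; axes as the rack's. A stamp with its origin here is fully home; it only goes down with two flats of its foot parallel to the slot's long walls (normals along y)
- slot2 (a point): centre of the floor of slot 2 of the rack, 8 mm above the counter, at y = 39 mm in the rack's frame; axes as the rack's. A stamp with its origin here is fully home; it only goes down with two flats of its foot parallel to the slot's long walls (normals along y)
- slot3 (a point): centre of the floor of slot 3 of the rack, 8 mm above the counter, at y = 117 mm in the rack's frame; axes as the rack's. A stamp with its origin here is fully home; it only goes down with two flats of its foot parallel to the slot's long walls (normals along y)
- keeper (a joint): swing of the keeper, a U-shaped steel bar hinged about the rack's y direction at x = +40 mm, z = 55 mm in the rack's frame. 0 = down in front of the stamps (arms level, towards -x), pi/2 = straight up, 2.4 rad = leaning fully back beyond the rack (stop). A stiff hinge (0.12 N m): it stays where it is left
- keeper_grip (a point): middle of the keeper's cross bar, 90 mm from the hinge axis: a rubber sleeve 14 mm thick and 90 mm long, lying along the rack's y (the bare bar is 8 mm thick and spans 354 mm). At this middle the bar passes between the handles of stamps in slots 1 and 2, so fingers can straddle it there from above at any angle
- stamp0: a hand stamp, 160 g (all alike; absent ones read None): hexagonal wooden foot 50 mm across flats (57.7 across corners), 28 mm high; on it a hexagonal handle 30 mm across flats, from 28 to 80 mm above the underside, its flats parallel to the foot's. Origin: centre of the underside; z up the handle; x points to a corner, y to a flat (flats face y and every 60 degrees from it)
- stamp1: a hand stamp, 160 g (all alike; absent ones read None): hexagonal wooden foot 50 mm across flats (57.7 across corners), 28 mm high; on it a hexagonal handle 30 mm across flats, from 28 to 80 mm above the underside, its flats parallel to the foot's. Origin: centre of the underside; z up the handle; x points to a corner, y to a flat (flats face y and every 60 degrees from it)
- stamp2: a hand stamp, 160 g (all alike; absent ones read None): hexagonal wooden foot 50 mm across flats (57.7 across corners), 28 mm high; on it a hexagonal handle 30 mm across flats, from 28 to 80 mm above the underside, its flats parallel to the foot's. Origin: centre of the underside; z up the handle; x points to a corner, y to a flat (flats face y and every 60 degrees from it)
- stamp3: a hand stamp, 160 g (all alike; absent ones read None): hexagonal wooden foot 50 mm across flats (57.7 across corners), 28 mm high; on it a hexagonal handle 30 mm across flats, from 28 to 80 mm above the underside, its flats parallel to the foot's. Origin: centre of the underside; z up the handle; x points to a corner, y to a flat (flats face y and every 60 degrees from it)
- tray: the ink pad's plywood tray, fixed to the counter: 140 mm (x) by 100 mm (y) by 16 mm, with a rectangular pocket 100 mm (x) by 64 mm (y), 10 mm deep. Origin: centre of the underside; z up
- pocket (a point): centre of the pocket's floor, 6 mm above the counter; axes as the tray's. The ink pad is fully home with its origin here
- ink_pad: a shut blue ink pad, 96 mm (x) by 60 mm (y) by 28 mm, 140 g, the same when turned by half a turn. Origin: centre of the underside; z up
- stapler: bystander: a stapler, 125 mm long (x), 34 mm wide, 44 mm high. Origin: centre of the underside
- tape_roll: bystander: a roll of clear tape lying flat, 72 mm across, 20 mm high. Origin: centre of the underside
- mug: bystander: a white mug, 76 mm across, 90 mm high, handle to +y. Origin: centre of the underside
- eraser: bystander: a white eraser, 55 (x) by 24 by 14 mm. Origin: centre of the underside
- glue: bystander: a white glue bottle, 40 mm across, 110 mm high. Origin: centre of the underside
- book: bystander: a green book lying flat, 105 (x) by 150 by 22 mm. Origin: centre of the underside
- sharpener: bystander: a round grey pencil sharpener, 38 mm across, 34 mm high. Origin: centre of the underside
Things that resemble listed ones, but are neither listed nor needed, are in the scene too. Leave any orange or purple look-alike of the stamp1 alone.

How it is judged:
By the outcome, as a careful person would: the job done as asked, in the order asked, and still so for the second after the job is handed in, with the robot touching nothing.
Of stamp0, stamp1, stamp2, stamp3 only 3 to 4 are there at a start; the rules pass over those that are not, and their reading is None.
At some moment in a run one of stamp0, stamp1, stamp2, stamp3, ink_pad may be knocked a few centimetres aside while the robot is not near it.
It also fails if it takes over 210 s, if anything falls off the work surface, if the arm or the gripper's body presses on something with over 40 N, if the wrist force passes 120 N, or if a joint passes its speed limit or range.

## Working session

There is one attempt and no reset: what is moved stays moved. The work goes in short steps, Python scripts to look and compute and a shell command to move; the robot and the scene stay as the last step left them, time stands still between calls to the robot, and variables do not carry over. Pictures are saved under pics/ and viewed, and the job is handed in when it is done.

```bash
ls -la; mkdir -p pics; python3 - <<'E'
from cell import monitor, optics, manip
import cv2,numpy as np
s=monitor.read_state(); print(s)
for n in ("top","side"):
    c=optics.camera(n)
    cv2.imwrite(f"pics/{n}0.png",c["frame"][:,:,::-1])
    np.savez(f"{n}0.npz",**c)
    print(n,c["fx"],c["fy"],c["cx"],c["cy"],c["distortion"],c["R"],c["t"])
E
```

```text
total 12
drwxr-xr-x  3 agent agent 4096 Dec  7 04:38 .
drwxr-xr-x 23 root  root  4096 Dec  7 04:38 ..
drwxr-xr-x  2 agent agent 4096 Dec  7 04:38 pics
{'clock': 0.0, 'joints': array([-1.35360863e+00,  3.00495586e-01,  1.52158726e+00, -4.42821537e-05,
        1.32075260e+00, -6.65952066e-02]), 'qd': array([-7.89368407e-04,  9.60210006e-04,  9.54368565e-05, -2.44974160e-04,
       -2.51656226e-03,  1.86161844e-03]), 'effort': array([ 3.26698946e-04, -5.31817102e+01, -3.52729797e+01,  7.08591565e-02,
        2.44798040e-02, -9.96976155e-05]), 'eef_pos': array([ 153.92191044, -527.72991355,  204.87030418]), 'eef_rot': array([-1.57203922e+00,  3.99068378e-05, -2.85779879e+00]), 'wrist_force': array([ 0.18028269, -0.82015806,  0.15427718]), 'moment': array([ 0.0379159 , -0.04014042, -0.03381621]), 'finger_gap': 94.08971526008905}
top 521.0814405714428 521.0814405714428 281.72087085184967 212.88747063199864 [0.06854942 0.         0.         0.         0.        ] [[ 0.00913746 -0.99995272 -0.00332669]
 [-0.99645929 -0.00882737 -0.08361202]
 [ 0.08357871  0.00407891 -0.99649283]] [  25.67857939  516.87359429 1483.26012051]
side 460.45971111027114 460.45971111027114 275.1025086948809 218.57956351993832 [-0.02966494  0.          0.          0.          0.        ] [[-0.73671382 -0.67616007 -0.00776569]
 [-0.46036606  0.50993991 -0.72665286]
 [ 0.49529368 -0.53176015 -0.68696092]] [ 405.51210432  267.8496373  1388.19149304]
```

View pics/top0.png

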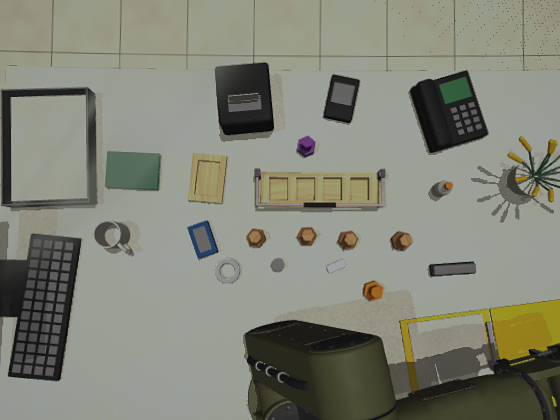

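View pics/side0.png

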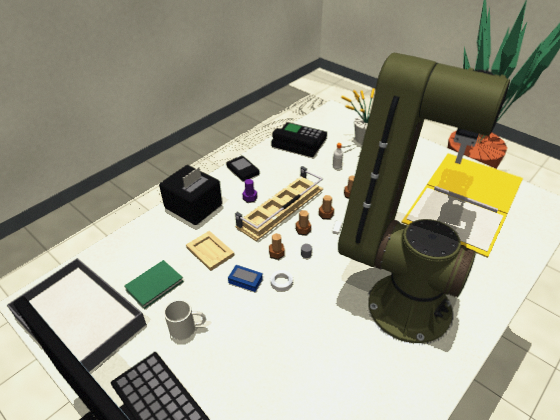

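```bash
cat > h.py <<'E'
from cell import monitor, optics, manip
import cv2,numpy as np
def cloud(c):
    """per pixel world xyz (NaN where no depth)"""
    h,w=c["range_z"].shape
    u,v=np.meshgrid(np.arange(w),np.arange(h))
    K=np.array([[c["fx"],0,c["cx"]],[0,c["fy"],c["cy"]],[0,0,1.]])
    n=cv2.undistortPoints(np.stack([u,v],-1).reshape(-1,1,2).astype(float),K,np.array(c["distortion"])).reshape(h,w,2)
    z=np.array(c["range_z"],float); z[z==0]=np.nan
    P=np.dstack([n[...,0]*z,n[...,1]*z,z])
    return (P-np.array(c["t"]))@np.array(c["R"])
def proj(c,X):
    K=np.array([[c["fx"],0,c["cx"]],[0,c["fy"],c["cy"]],[0,0,1.]])
    r,_=cv2.Rodrigues(np.array(c["R"]))
    return cv2.projectPoints(np.atleast_2d(np.array(X,float)),r,np.array(c["t"],float),K,np.array(c["distortion"]))[0].reshape(-1,2)
def load(f): return dict(np.load(f))
E
python3 - <<'E'
from h import *
c=load("top0.npz"); P=cloud(c); im=c["frame"].astype(int)
for (u,v) in [(320,250),(150,280),(257,237),(307,235),(348,238),(401,239),(373,290),(306,146),(203,240),(320,205),(257,175),(384,175),(320,193),(208,178),(280,188),(318,190)]:
    print(u,v,np.round(P[v,u],1),im[v,u])
z=P[...,2]; 
hsv=cv2.cvtColor(c["frame"],cv2.COLOR_RGB2HSV)
out=c["frame"][:,:,::-1].copy()
crop=out[130:310,180:460]; cv2.imwrite("pics/crop0.png",cv2.resize(crop,None,fx=2.85,fy=2.85,interpolation=cv2.INTER_CUBIC))
zz=np.clip(np.nan_to_num(z),0,130)*255/130
cv2.imwrite("pics/z0.png",cv2.resize(zz.astype(np.uint8)[130:310,180:460],None,fx=2.85,fy=2.85,interpolation=cv2.INTER_NEAREST))
E
```

```text
320 250 [411.1 -82.2  -3.1] [156 161 155]
150 280 [320.9 407.7   4. ] [155 160 152]
257 237 [444.5  98.1  73.7] [148 114  75]
307 235 [451.2 -40.5  76. ] [154 120  80]
348 238 [ 444.  -154.1   75.1] [140 107  72]
401 239 [ 442.5 -298.8   79.8] [161 124  83]
373 290 [ 302.5 -221.4   77.8] [159 101  32]
306 146 [700.2 -36.2  81.1] [105  58 126]
203 240 [436.3 254.7  28. ] [104 102 101]
320 205 [536.3 -77.2  63.8] [28 28 27]
257 175 [619.6 100.9  64.8] [76 76 77]
384 175 [ 620.9 -254.5   74.9] [66 66 68]
320 193 [574.9 -79.7  25.5] [156 157 109]
208 178 [618.7 247.5   5.5] [156 143 100]
280 188 [591.4  36.1   3.1] [157 159 111]
318 190 [584.3 -74.3  20. ] [156 152 106]
```

View pics/crop0.png

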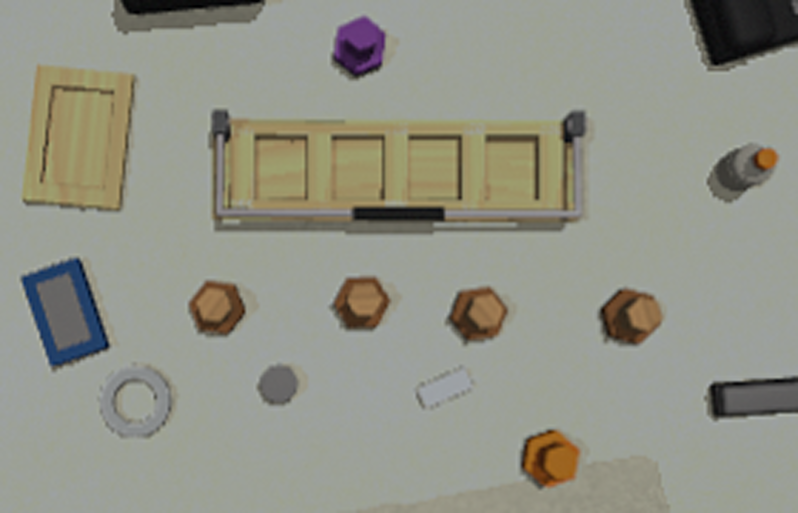

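View pics/z0.png

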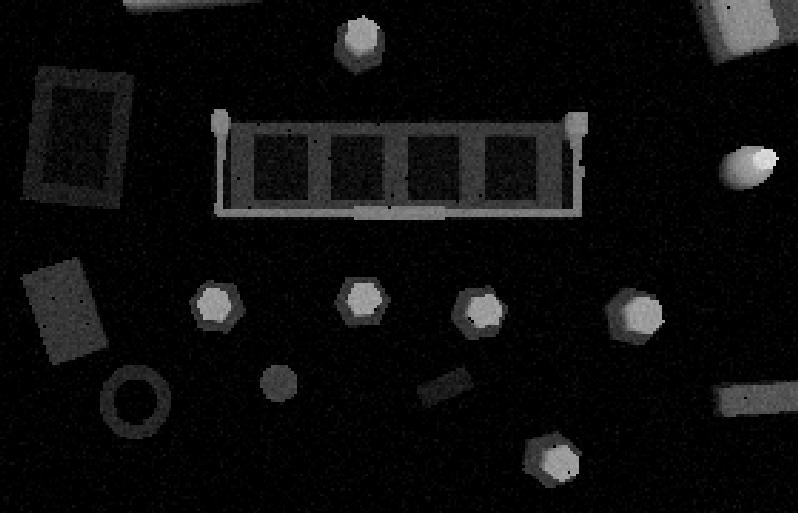

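```bash
cat >> h.py <<'E'
from scipy.optimize import minimize
S=4
def hexp(af,yaw,x,y,z0,z1):
    r=af/np.sqrt(3); a=yaw+np.arange(6)*np.pi/3
    return np.array([[x+r*np.cos(t),y+r*np.sin(t),z] for z in (z0,z1) for t in a])
def boxp(lx,ly,z0,z1,x,y,yaw,ox=0,oy=0):
    q=np.array([[sx*lx/2+ox,sy*ly/2+oy] for sx in(-1,1) for sy in(-1,1)])
    c,s=np.cos(yaw),np.sin(yaw); q=q@np.array([[c,s],[-s,c]])+[x,y]
    return np.array([[*p,z] for z in(z0,z1) for p in q])
def rend(c,pts,win):
    u0,v0,u1,v1=win
    p=proj(c,pts); hull=cv2.convexHull(p.astype(np.float32)).reshape(-1,2)
    q=((hull-[u0,v0]+0.5)*S-0.5)
    m=np.zeros(((v1-v0)*S,(u1-u0)*S),np.uint8)
    cv2.fillConvexPoly(m,np.round(q*16).astype(np.int32),255,lineType=cv2.LINE_AA,shift=4)
    return cv2.resize(m,(u1-u0,v1-v0),interpolation=cv2.INTER_AREA)/255.
def window(c,x,y,z,r=26):
    u,v=np.round(proj(c,[x,y,z])[0]).astype(int); h,w=c["range_z"].shape
    return max(u-r,0),max(v-r,0),min(u+r,w),min(v+r,h)
def fit(c,P,parts,x,y,yaws,r=26,rad=60,z=15):
    """parts: list of (ptsfunc(x,y,yaw), zlow, zhigh): silhouette match with mask zlow<z<zhigh"""
    w=window(c,x,y,z,r); Pw=P[w[1]:w[3],w[0]:w[2]]
    near=np.hypot(Pw[...,0]-x,Pw[...,1]-y)<rad
    ms=[((Pw[...,2]>lo)&(Pw[...,2]<hi)&near).astype(float) for _,lo,hi in parts]
    def cost(p): return sum(np.abs(rend(c,f(*p),w)-m).sum() for (f,_,_),m in zip(parts,ms))
    best=None
    for yw in yaws:
        p=minimize(cost,[x,y,yw],method="Nelder-Mead",options=dict(initial_simplex=[[x,y,yw],[x+6,y,yw],[x,y+6,yw],[x,y,yw+.15]],xatol=.05,fatol=.02))
        if best is None or p.fun<best.fun: best=p
    return best.x,best.fun
def fit_stamp(c,P,x,y,zb=0,r=26,rad=60):
    return fit(c,P,[(lambda a,b,t:hexp(50,t,a,b,zb,zb+28),zb+12,200),(lambda a,b,t:hexp(30,t,a,b,zb+28,zb+80),zb+42,200)],x,y,np.radians([-20,0,20]),r=r,rad=rad,z=zb+30)
def fit_pad(c,P,x,y,yaws,zb=0):
    return fit(c,P,[(lambda a,b,t:boxp(96,60,zb,zb+28,a,b,t),zb+12,200)],x,y,yaws,r=34,rad=80,z=20)
def shot(n): 
    c=optics.camera(n); return c,cloud(c)
E
python3 - <<'E'
from h import *
for nm in("top","side"):
    c=load(nm+"0.npz"); P=cloud(c); print(nm)
    for n,x,y in [("A",440,98),("B",445,-40),("C",438,-154),("D",436,-298),("orange",300,-221),("purple",695,-36)]:
        p,f=fit_stamp(c,P,x,y); print(n,np.round(p[:2],1),np.degrees(p[2])%60,round(f,1))
    p,f=fit_pad(c,P,436,254,np.radians([0,20,-20])); print("pad",np.round(p[:2],1),np.degrees(p[2]),f)
    p,f=fit(c,P,[(lambda a,b,t:boxp(140,100,0,16,a,b,t),8,40)],618,247,np.radians([-10,0,10]),r=40,rad=95); print("tray",np.round(p[:2],1),np.degrees(p[2]),f)
    # table height check
    for q in [(400,50),(480,-100),(550,250),(400,-350)]:
        u,v=np.round(proj(c,[*q,0])[0]).astype(int); print(q,np.round(np.nanmedian(P[v-3:v+4,u-3:u+4,2]),1))
E
```

```text
top
A [446.7 105.3] 21.73474399601021 32.1
B [453.2 -41.3] 33.75592675592195 33.6
C [ 442.8 -159.5] 39.75780632150682 51.1
D [ 440.7 -315. ] 14.285144608558165 42.2
orange [ 297. -232.] 52.416051216530875 49.9
purple [716.6 -37.5] 51.886724280619454 47.2
pad [440.7 258.8] 19.962764167281474 79.52941176470588
tray [619.8 250.3] -4.967911681350546 690.1568627450981
(400, 50) -2.4
(480, -100) -2.0
(550, 250) 3.7
(400, -350) -1.2
side
A [455.1  96.7] 19.250773897431944 122.5
B [461.4 -50.9] 30.46528076357013 123.0
C [ 450.7 -171.3] 39.619312107198844 127.6
D [ 460.8 -327. ] 0.7210727537221641 192.6
orange [ 488.8 -357. ] 0.6338224502216054 0.0
purple [727.7 -48.6] 8.76590613360636 115.4
pad [444.6 255.5] 19.007736376783793 130.77254901960785
tray [624.4 248.5] -5.3362709409321765 378.57254901960783
(400, 50) 0.2
(480, -100) 60.6
(550, 250) 3.5
(400, -350) 391.7
```

```bash
python3 - <<'E'
from h import *
c=load("top0.npz"); P=cloud(c); print(proj(c,P[237,257]),proj(c,P[235,307]), P.shape)
R=np.array(c["R"]); print(R@R.T, -R.T@np.array(c["t"]))
x,y,t=446.7,105.3,np.radians(21.7)
w=window(c,x,y,30,20); 
z=P[w[1]:w[3],w[0]:w[2],2]
m=rend(c,hexp(50,t,x,y,0,28),w)
for a,b in zip(z,m): print("".join("%3d"%min(max(k,0),99) if k==k else " nn" for k in a[6:34]))
for a,b in zip(z,m): print("".join("%3d"%(k*99) for k in b[6:34]))
E
```

```text
[[257. 237.]] [[307. 235.]] (420, 560, 3)
[[ 1.00000000e+00  1.04521161e-16 -6.76669213e-18]
 [ 1.04521161e-16  1.00000000e+00 -2.79868053e-17]
 [-6.76669213e-18 -2.79868053e-17  1.00000000e+00]] [ 390.83989407   24.18991813 1521.36034919]
  0  0  1  0  4  0  0  0  0  4 nn  0  0  0  0  2  0  0  0  2  0  0  0  4  0  0  0  0
  0  0  0  0  1  0  0  0  0  0  0  0  1  0  3  0  2  0  0  1  0  0  0  5  0  1  6  0
  0  2  0  0  0  0  4  0  3  0  0  0  0  0  0  0  0  0  0  0  0  0  0  0  0 nn  4  0
  1  7  0  0  2  0  0  0  3  6  2  0  0  0  0  0  5  0  0  0  0  7  0  0  0  0  2  0
  0  0  0  0  0  0  0  0  0  0  0  1  0  0  0  3  0  4  0  0  0  0  0  0  0  0  4  0
  0  0  2  0  0  0  4  0  0  1  0  0  3  0  0  0  0  0  5  1  0  0  3  0  0  2  1  0
  2  0  0  0  0  0  0  2  0  0  0  2  0  0  0  2  0  0  0  2  2  0  0  0  0  0  0  0
  0  2  0  0  0  1  0  0  0  0  0  0  0  0  0  0  2  0  0  0  3  0  0  4  1  1  0  0
  0  0  0  0  0  0  0  0  3  0  0  3  2  0  0  0  1  2  0  3  0  2  0  0  0  0  0  2
  0  0  0  0  0  0  0  1  0  1  0  0  0  0  1  3  0  3  0  5  3  0  0  0  0  0  0  0
  0  0  0 
[... 5239 characters left out ...]
 0  0  0  0  0  0  0
  0  0  0  0  0  0  0  0  0  0  0  0  0  0  0  0  0  0  0  0  0  0  0  0  0  0  0  0
  0  0  0  0  0  0  0  0  0  0  0  0  0  0  0  0  0  0  0  0  0  0  0  0  0  0  0  0
  0  0  0  0  0  0  0  0  0  0  0  0  0  0  0  0  0  0  0  0  0  0  0  0  0  0  0  0
  0  0  0  0  0  0  0  0  0  0  0  0  0  0  0  0  0  0  0  0  0  0  0  0  0  0  0  0
  0  0  0  0  0  0  0  0  0  0  0  0  0  0  0  0  0  0  0  0  0  0  0  0  0  0  0  0
  0  0  0  0  0  0  0  0  0  0  0  0  0  0  0  0  0  0  0  0  0  0  0  0  0  0  0  0
  0  0  0  0  0  0  0  0  0  0  0  0  0  0  0  0  0  0  0  0  0  0  0  0  0  0  0  0
  0  0  0  0  0  0  0  0  0  0  0  0  0  0  0  0  0  0  0  0  0  0  0  0  0  0  0  0
```

```bash
sed -i 's/hexp(50,t,a,b,zb,zb+28)/hexp(50,t,a,b,zb+12,zb+28)/; s/hexp(30,t,a,b,zb+28,zb+80)/hexp(30,t,a,b,zb+42,zb+80)/; s/boxp(96,60,zb,zb+28,a,b,t)/boxp(96,60,zb+12,zb+28,a,b,t)/' h.py
cat > scan.py <<'E'
from h import *
import sys
def scan(nm,c,P,stamps):
    print(nm)
    for n,x,y in stamps:
        p,f=fit_stamp(c,P,x,y); print(n,np.round(p[:2],1),np.degrees(p[2])%60,round(f,1))
    p,f=fit_pad(c,P,436,254,np.radians([0,20,-20])); print("pad",np.round(p[:2],1),np.degrees(p[2]),f)
def tray(c,P):
    p,f=fit(c,P,[(lambda a,b,t:boxp(140,100,8,16,a,b,t),8,60)],618,247,np.radians([-10,0,10]),r=40,rad=95); print("tray",np.round(p[:2],1),np.degrees(p[2]),f)
E
python3 - <<'E'
from scan import *
for nm in("top","side"):
    c=load(nm+"0.npz"); P=cloud(c)
    scan(nm,c,P,[("A",440,98),("B",445,-40),("C",438,-154),("D",436,-298)][:4 if nm=="top" else 3])
# rack by points: wall-top plane pixels, tray rim plane pixels
    for name,x,y,rad,lo,hi in [("tray",620,250,95,11,22),("rackwall",585,-77,200,24,38)]:
        m=(abs(P[...,0]-x)<90)&(abs(P[...,1]-y)<rad)&(P[...,2]>lo)&(P[...,2]<hi)
        Q=P[m]; r=cv2.minAreaRect(Q[:,:2].astype(np.float32)); print(name,r,len(Q),np.median(Q[:,2]))
    m=(abs(P[...,0]-550)<110)&(abs(P[...,1]+77)<220)&(P[...,2]>46)&(P[...,2]<75)&(P[...,0]<570)
    Q=P[m]; print("bar",cv2.minAreaRect(Q[:,:2].astype(np.float32)),len(Q), np.median(Q,0))
    m&=(c["frame"].max(2)<50); Q=P[m]; print("sleeve",cv2.minAreaRect(Q[:,:2].astype(np.float32)),len(Q),np.mean(Q,0))
E
```

```text
top
A [446.5 105.1] 21.871461521055743 28.6
B [452.9 -41.1] 34.04986936942752 31.3
C [ 442.8 -158.8] 39.519906922418954 42.6
D [ 440.4 -313.7] 14.716087506512638 35.3
pad [440.7 258.1] 20.01696780611833 65.33725490196078
tray ((612.7008666992188, 236.74453735351562), (129.3748779296875, 150.9136962890625), 83.5265121459961) 790 14.962671530513692
rackwall ((590.2670288085938, -74.665771484375), (88.13302612304688, 342.1882629394531), 0.9852696061134338) 1613 29.24306245095745
bar ((505.1111755371094, -90.91127014160156), (128.0950469970703, 411.69757080078125), 0.08273907750844955) 521 [539.29466299 -77.02843584  62.10457081]
sleeve ((480.1479187011719, -157.25595092773438), (278.51788330078125, 70.4286117553711), 62.166099548339844) 129 [536.20174208 -77.63401739  63.92141483]
side
A [448.  104.2] 20.258408777852797 108.7
B [454.2 -41.9] 31.528834810870848 108.3
C [ 443.3 -160.8] 37.0670427808107 109.1
pad [440.1 259.7] 19.913267964528373 59.2078431372549
tray ((618.4918212890625, 251.5102996826172), (103.329833984375, 145.9392547607422), 83.94509887695312) 557 15.488232698705058
rackwall ((588.5992431640625, -71.48110961914062), (366.6958923339844, 98.74634552001953), 89.60818481445312) 853 29.55882084251381
bar ((504.7948913574219, -86.59439086914062), (128.79383850097656, 420.55523681640625), 0.03734888136386871) 339 [536.30330329 -38.35447243  62.00340672]
sleeve ((537.4669189453125, -71.57040405273438), (11.08173656463623, 84.16693878173828), 0.46043670177459717) 49 [536.4128595  -69.31454541  64.67135352]
```

```bash
cat > fx.py <<'E'
from h import *
def sil(c,m,f,x0,w):
    mw=m[w[1]:w[3],w[0]:w[2]].astype(float)
    cost=lambda p:np.abs(f(p,w)-mw).sum()
    b=None
    for yw in (-.1,0,.1):
        r=minimize(cost,[*x0,yw],method="Nelder-Mead",options=dict(initial_simplex=[[*x0,yw],[x0[0]+6,x0[1],yw],[x0[0],x0[1]+6,yw],[*x0,yw+.06]],xatol=.02,fatol=.02))
        if b is None or r.fun<b.fun:b=r
    return np.round([b.x[0],b.x[1],np.degrees(b.x[2])],2),b.fun
def holes(c,rects,z0,z1):
    def f(p,w):
        o=0
        for lx,ly,ox,oy in rects:
            o=o+np.minimum(rend(c,boxp(lx,ly,z0,z0,*p,ox,oy),w),rend(c,boxp(lx,ly,z1,z1,*p,ox,oy),w))
        return o
    return f
def rack(c,P):
    z=P[...,2]; z=cv2.medianBlur(np.nan_to_num(z,nan=8).astype(np.float32),3)
    m=(z<19)&(abs(P[...,0]-585)<40)&(abs(P[...,1]+77)<152)
    u=proj(c,[[540,-260,20],[640,-260,20],[540,110,20],[640,110,20]]); w=(*np.floor(u.min(0)).astype(int),*np.ceil(u.max(0)).astype(int))
    return sil(c,m,holes(c,[(66,54,0,k) for k in(-117,-39,39,117)],30,19),(585,-77),w)
def trayfit(c,P):
    s=cv2.cvtColor(c["frame"],cv2.COLOR_RGB2HSV)[...,1]
    m=(s>45)&(abs(P[...,0]-620)<100)&(abs(P[...,1]-250)<75)
    u=proj(c,[[540,180,5],[700,180,5],[540,320,5],[700,320,5]]); w=(*np.floor(u.min(0)).astype(int),*np.ceil(u.max(0)).astype(int))
    a=sil(c,m,lambda p,w:rend(c,boxp(140,100,0,16,*p),w),(619,249),w)
    z=P[...,2]; z=cv2.medianBlur(np.nan_to_num(z,nan=8).astype(np.float32),5)
    off=np.median(z[(abs(P[...,0]-620)<30)&(abs(P[...,1]-250)<20)])-6
    m=(z<11+off)&(abs(P[...,0]-620)<60)&(abs(P[...,1]-250)<42)
    b=sil(c,m,holes(c,[(100,64,0,0)],16,11),(619,249),w)
    return a,b,off
E
python3 - <<'E'
from fx import *
for nm in("top","side"):
    c=load(nm+"0.npz"); P=cloud(c)
    print(nm,"rack",rack(c,P),"tray",trayfit(c,P))
E
```

```text
top rack (array([ 5.8912e+02, -7.4920e+01,  4.5000e-01]), np.float64(102.3921568627451)) tray ((array([618.39, 249.66,  -5.08]), np.float64(54.839215686274514)), (array([619.67, 249.67,  -4.94]), np.float64(50.54117647058823)), np.float32(-1.2754169))
side rack (array([595.75, -74.72,  -0.92]), np.float64(221.67843137254903)) tray ((array([620.46, 251.79,  -5.2 ]), np.float64(36.937254901960785)), (array([619.53, 251.8 ,  -3.64]), np.float64(25.96078431372549)), np.float32(-0.40651035))
```

```bash
cat >> h.py <<'E'
from scipy.spatial.transform import Rotation as Ro
def to(x,y,z,yaw=None,deg=True):
    """print shift/turn units from the present pose to target; 'abs'=world"""
    s=monitor.read_state(); R=Ro.from_euler("xyz",s["eef_rot"]).as_matrix()
    d=R.T@(np.array([x,y,z])-s["eef_pos"])/200
    cur=s["eef_rot"][2]; t=0
    if yaw is not None:
        dy=(np.radians(yaw)-cur+np.pi)%(2*np.pi)-np.pi; t=-dy/np.pi
        j6=s["joints"][5]
        print("J6 end approx",round(j6-dy+np.arctan2(y,x)-s["joints"][0],2))
    print("tx %.4f ty %.4f tz %.4f turn %.4f"%(*d,t),"rows~",int(np.ceil(max(np.linalg.norm(d)*4,abs(t)*180/8.59))))
def st():
    s=monitor.read_state(); print("t",round(s["clock"],2),"pos",np.round(s["eef_pos"],1),"yaw",round(np.degrees(s["eef_rot"][2]),2),"F",np.round(s["wrist_force"],1),"gap",round(s["finger_gap"],1),"j",np.round(s["joints"],2))
E
python3 -c "
from h import *
st(); to(539,-75.4,200,-89.7)"
```

```text
t 0.1 pos [ 153.9 -527.8  204.9] yaw -163.74 F [-0.8  0.4 -0.1] gap 93.8 j [-1.35  0.3   1.52 -0.    1.32 -0.07]
J6 end approx -0.14
tx -2.4816 ty 0.0264 tz -1.6323 turn -0.4113 rows~ 12
```

```bash
python3 -m creep '[{"tx":-0.3,"tz":-0.2,"turn":-0.05,"fingers":40},{"tx":-0.6,"tz":-0.4,"turn":-0.1,"fingers":40},{"tx":-1,"tz":-0.66,"turn":-0.2,"fingers":40},{"tx":-1,"tz":-0.66,"turn":-0.3,"fingers":40},{"tx":-1,"tz":-0.66,"turn":-0.41,"fingers":40},{"tx":-1,"tz":-0.66,"turn":-0.41,"fingers":40},{"tx":-1,"tz":-0.66,"turn":-0.41,"fingers":40},{"tx":-1,"tz":-0.66,"turn":-0.41,"fingers":40},{"tx":-1,"tz":-0.66,"turn":-0.41,"fingers":40},{"tx":-1,"tz":-0.66,"turn":-0.41,"fingers":40}]' 15
python3 -c "
from h import *
st(); to(539,-75.4,200,-89.7)"
```

```text
t 0.1 pos [ 153.9 -527.8  204.9] yaw -163.74 F [-0.8  0.4 -0.1] gap 93.8 j [-1.35  0.3   1.52 -0.    1.32 -0.07]
J6 end approx -0.14
tx -2.4816 ty 0.0264 tz -1.6323 turn -0.4113 rows~ 12$[0]: bad value
```

```bash
python3 -m creep '[{"tx":-0.5,"ty":0,"tz":-0.33,"turn":-0.1,"fingers":40},{"tx":-1,"ty":0,"tz":-0.66,"turn":-0.2,"fingers":40},{"tx":-1,"ty":0,"tz":-0.66,"turn":-0.3,"fingers":40},{"tx":-1,"ty":0,"tz":-0.66,"turn":-0.41,"fingers":40},{"tx":-1,"ty":0,"tz":-0.66,"turn":-0.41,"fingers":40},{"tx":-1,"ty":0,"tz":-0.66,"turn":-0.41,"fingers":40},{"tx":-1,"ty":0,"tz":-0.66,"turn":-0.41,"fingers":40},{"tx":-1,"ty":0,"tz":-0.66,"turn":-0.41,"fingers":40},{"tx":-1,"ty":0,"tz":-0.66,"turn":-0.41,"fingers":40},{"tx":-1,"ty":0,"tz":-0.66,"turn":-0.41,"fingers":40}]' 15
python3 -c "
from h import *
st(); to(539,-75.4,200,-89.7)"
```

```text
clock: 1.1
eef_pos: [308.9, -344.9, 204.9]
eef_rot: [-1.571, 0.001, -1.568]
wrist_force: [0.4, -0.6, -0.2]
finger_gap: 40.1
t 1.1 pos [ 308.9 -344.9  204.9] yaw -89.86 F [ 0.4 -0.6 -0.2] gap 40.1 j [-0.92  0.11  1.76  0.    1.28 -0.92]
J6 end approx -0.14
tx -1.3449 ty 0.0258 tz 1.1537 turn -0.0009 rows~ 8
```

```bash
python3 -m creep '[{"tx":-1,"ty":0,"tz":0.86,"turn":0,"fingers":40},{"tx":-1,"ty":0,"tz":0.86,"turn":0,"fingers":40},{"tx":-1,"ty":0,"tz":0.86,"turn":0,"fingers":40},{"tx":-1,"ty":0,"tz":0.86,"turn":0,"fingers":40},{"tx":-1,"ty":0,"tz":0.86,"turn":0,"fingers":40},{"tx":-1,"ty":0,"tz":0.86,"turn":0,"fingers":40},{"tx":-1,"ty":0,"tz":0.86,"turn":0,"fingers":40},{"tx":-1,"ty":0,"tz":0.86,"turn":0,"fingers":40}]' 
python3 -c "
from h import *
st(); to(539,-75.4,140,-89.7)"
```

```text
clock: 1.9
eef_pos: [479.9, -145.1, 204.8]
eef_rot: [-1.572, 0.001, -1.57]
wrist_force: [0.3, -0.2, -1.1]
finger_gap: 40.0
t 1.9 pos [ 479.9 -145.1  204.8] yaw -89.94 F [ 0.3 -0.2 -1.1] gap 40.0 j [-0.37  0.19  1.66  0.    1.29 -0.37]
J6 end approx -0.14
tx -0.3476 ty 0.3244 tz 0.2962 turn -0.0013 rows~ 3
```

```bash
python3 -m creep '[{"tx":-0.348,"ty":0.1,"tz":0.296,"turn":0,"fingers":40},{"tx":-0.348,"ty":0.3,"tz":0.296,"turn":0,"fingers":40},{"tx":-0.348,"ty":0.32,"tz":0.296,"turn":0,"fingers":40},{"tx":-0.348,"ty":0.32,"tz":0.296,"turn":0,"fingers":40},{"tx":-0.348,"ty":0.32,"tz":0.296,"turn":0,"fingers":40}]' 
python3 - <<'E'
from h import *
st(); to(539,-75.4,40,-89.7)
c,P=shot("side"); cv2.imwrite("pics/s1.png",cv2.resize(c["frame"][150:300,180:380,::-1],None,fx=4,fy=4,interpolation=cv2.INTER_CUBIC))
E
```

```text
clock: 2.4
eef_pos: [538.6, -76.8, 141.9]
eef_rot: [-1.571, 0.001, -1.571]
wrist_force: [-0.6, -0.9, 0.9]
finger_gap: 39.9
t 2.4 pos [538.6 -76.8 141.9] yaw -90.03 F [-0.6 -0.9  0.9] gap 39.9 j [-0.21  0.35  1.61  0.    1.18 -0.21]
J6 end approx -0.14
tx -0.0067 ty 0.5093 tz 0.0022 turn -0.0018 rows~ 3
```

View pics/s1.png

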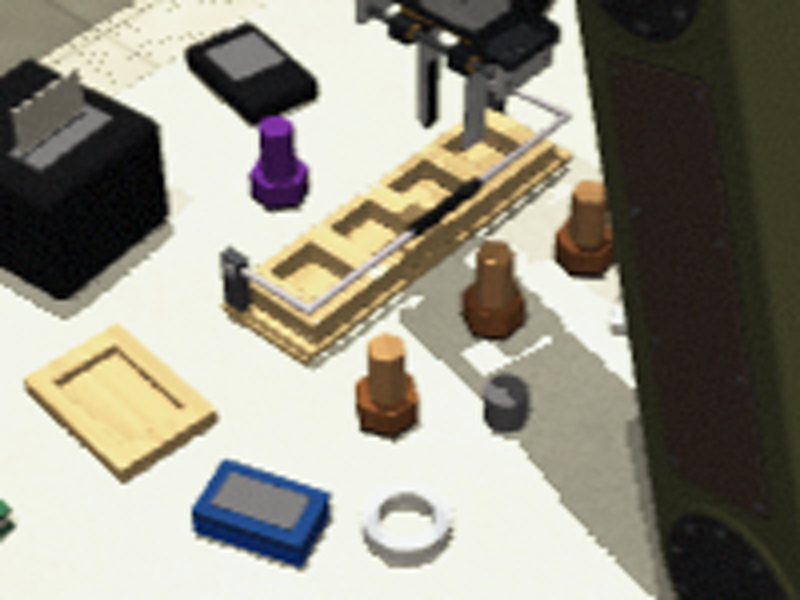

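The jaws hang open above the sleeve at crop (450,205), on either side of it; the pad is at (265,510) and the tray at (120,400). Descending to straddle the bar.

```bash
python3 -m creep '[{"tx":-0.007,"ty":0.2,"tz":0.002,"turn":0,"fingers":40},{"tx":-0.007,"ty":0.4,"tz":0.002,"turn":0,"fingers":40},{"tx":-0.007,"ty":0.52,"tz":0.002,"turn":0,"fingers":40},{"tx":-0.007,"ty":0.52,"tz":0.002,"turn":0,"fingers":40},{"tx":-0.007,"ty":0.52,"tz":0.002,"turn":0,"fingers":0},{"tx":-0.007,"ty":0.52,"tz":0.002,"turn":0,"fingers":0},{"tx":-0.007,"ty":0.52,"tz":0.002,"turn":0,"fingers":0},{"tx":-0.007,"ty":0.52,"tz":0.002,"turn":0,"fingers":0},{"tx":-0.007,"ty":0.52,"tz":0.002,"turn":0,"fingers":0}]' 8
python3 - <<'E'
from h import *
st()
E
```

```text
clock: 3.35
eef_pos: [540.2, -75.6, 39.3]
eef_rot: [-1.568, 0.0, -1.571]
wrist_force: [4.3, -0.2, 0.5]
finger_gap: 14.0
t 3.35 pos [540.2 -75.6  39.3] yaw -90.04 F [ 4.3 -0.2  0.5] gap 14.0 j [-0.21  0.48  1.69  0.    0.97 -0.21]
```

```bash
python3 -m creep '[{"tx":0,"ty":-0.045,"tz":0.002,"turn":0,"fingers":0},{"tx":0,"ty":-0.089,"tz":0.009,"turn":0,"fingers":0},{"tx":0,"ty":-0.133,"tz":0.02,"turn":0,"fingers":0},{"tx":0,"ty":-0.175,"tz":0.036,"turn":0,"fingers":0},{"tx":0,"ty":-0.215,"tz":0.056,"turn":0,"fingers":0},{"tx":0,"ty":-0.254,"tz":0.079,"turn":0,"fingers":0},{"tx":0,"ty":-0.29,"tz":0.106,"turn":0,"fingers":0},{"tx":0,"ty":-0.323,"tz":0.136,"turn":0,"fingers":0},{"tx":0,"ty":-0.353,"tz":0.17,"turn":0,"fingers":0},{"tx":0,"ty":-0.379,"tz":0.207,"turn":0,"fingers":0},{"tx":0,"ty":-0.401,"tz":0.246,"turn":0,"fingers":0},{"tx":0,"ty":-0.419,"tz":0.287,"turn":0,"fingers":0},{"tx":0,"ty":-0.433,"tz":0.33,"turn":0,"fingers":0},{"tx":0,"ty":-0.443,"tz":0.373,"turn":0,"fingers":0},{"tx":0,"ty":-0.449,"tz":0.418,"turn":0,"fingers":0},{"tx":0,"ty":-0.45,"tz":0.463,"turn":0,"fingers":0},{"tx":0,"ty":-0.45,"tz":0.463,"turn":0,"fingers":0}]' 10
python3 - <<'E'
from h import *
st()
c,P=shot("side"); cv2.imwrite("pics/s2.png",cv2.resize(c["frame"][100:300,180:380,::-1],None,fx=3,fy=3,interpolation=cv2.INTER_CUBIC))
E
```

```text
clock: 5.05
eef_pos: [633.7, -75.8, 130.0]
eef_rot: [-1.566, -0.0, -1.571]
wrist_force: [1.6, -0.5, 4.1]
finger_gap: 13.7
t 5.05 pos [633.7 -75.8 130. ] yaw -90.03 F [ 1.6 -0.5  4.1] gap 13.7 j [-0.18  0.56  1.34  0.    1.24 -0.18]
```

View pics/s2.png

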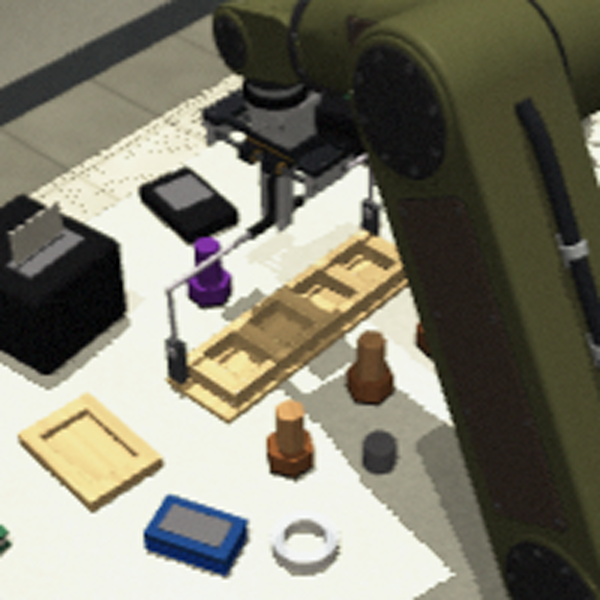

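```bash
python3 -m creep '[{"tx":0,"ty":0.004,"tz":0.045,"turn":0,"fingers":0},{"tx":0,"ty":0.012,"tz":0.089,"turn":0,"fingers":0},{"tx":0,"ty":0.024,"tz":0.132,"turn":0,"fingers":0},{"tx":0,"ty":0.041,"tz":0.174,"turn":0,"fingers":0},{"tx":0,"ty":0.062,"tz":0.214,"turn":0,"fingers":0},{"tx":0,"ty":0.086,"tz":0.252,"turn":0,"fingers":0},{"tx":0,"ty":0.114,"tz":0.287,"turn":0,"fingers":0},{"tx":0,"ty":0.146,"tz":0.319,"turn":0,"fingers":0},{"tx":0,"ty":0.16,"tz":0.33,"turn":0,"fingers":0},{"tx":0,"ty":0.16,"tz":0.33,"turn":0,"fingers":0},{"tx":0,"ty":0.16,"tz":0.33,"turn":0,"fingers":0}]' 10
python3 -c "
from h import *
st()"
```

```text
clock: 6.2
eef_pos: [697.8, -76.0, 97.7]
eef_rot: [-1.572, 0.0, -1.572]
wrist_force: [-19.9, -0.5, 9.7]
finger_gap: 15.6
t 6.2 pos [697.8 -76.   97.7] yaw -90.05 F [-19.9  -0.5   9.7] gap 15.6 j [-0.16  0.73  1.13 -0.    1.28 -0.16]
```

```bash
python3 -m creep '[{"tx":0,"ty":0,"tz":0,"turn":0,"fingers":36},{"tx":0,"ty":0,"tz":0,"turn":0,"fingers":36},{"tx":0,"ty":0,"tz":0,"turn":0,"fingers":36},{"tx":0,"ty":-0.25,"tz":0,"turn":0,"fingers":36},{"tx":0,"ty":-0.5,"tz":0,"turn":0,"fingers":36},{"tx":0,"ty":-0.5,"tz":-0.25,"turn":-0.04,"fingers":60},{"tx":0,"ty":-0.5,"tz":-0.5,"turn":-0.08,"fingers":60},{"tx":0,"ty":-0.5,"tz":-0.75,"turn":-0.12,"fingers":60},{"tx":0,"ty":-0.5,"tz":-1,"turn":-0.16,"fingers":60},{"tx":0,"ty":-0.5,"tz":-1,"turn":-0.2,"fingers":60},{"tx":0,"ty":-0.5,"tz":-1,"turn":-0.25,"fingers":60},{"tx":0,"ty":-0.5,"tz":-1,"turn":-0.3,"fingers":60},{"tx":0,"ty":-0.5,"tz":-1,"turn":-0.35,"fingers":60},{"tx":0,"ty":-0.5,"tz":-1,"turn":-0.35,"fingers":60}]' 10
python3 - <<'E'
from h import *
st(); to(453.5,-41.3,140,-27)
c,P=shot("side"); cv2.imwrite("pics/s3.png",cv2.resize(c["frame"][100:300,180:380,::-1],None,fx=3,fy=3,interpolation=cv2.INTER_CUBIC))
E
```

```text
clock: 7.6
eef_pos: [498.1, -75.8, 198.0]
eef_rot: [-1.571, 0.0, -0.469]
wrist_force: [0.2, 0.4, 0.1]
finger_gap: 60.2
t 7.6 pos [498.1 -75.8 198. ] yaw -26.86 F [0.2 0.4 0.1] gap 60.2 j [-0.22  0.2   1.66 -0.    1.28 -1.33]
J6 end approx -1.19
tx -0.2771 ty 0.2900 tz 0.0532 turn 0.0008 rows~ 2
```

View pics/s3.png

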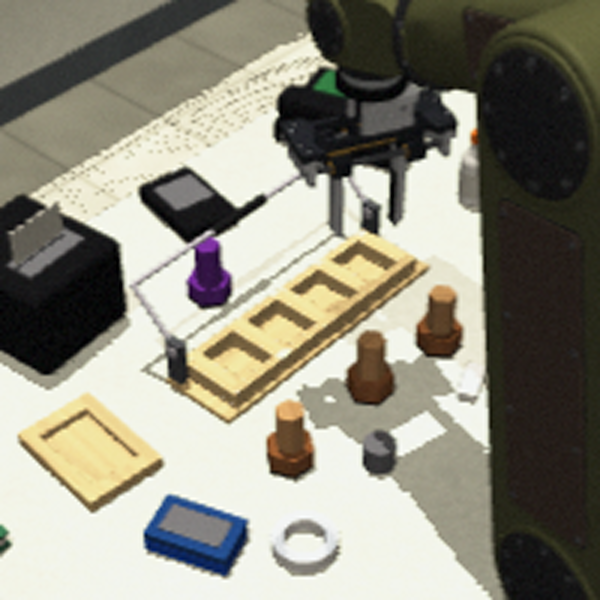

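The keeper is back (its bar runs from crop (135,285) to (300,180)), and the stamps stand as before. Next, I pick stamp B at crop (370,365).

```bash
python3 -m creep '[{"tx":-0.277,"ty":0.1,"tz":0.053,"turn":0,"fingers":60},{"tx":-0.277,"ty":0.25,"tz":0.053,"turn":0,"fingers":60},{"tx":-0.277,"ty":0.45,"tz":0.053,"turn":0,"fingers":60},{"tx":-0.277,"ty":0.65,"tz":0.053,"turn":0,"fingers":60},{"tx":-0.277,"ty":0.81,"tz":0.053,"turn":0,"fingers":60},{"tx":-0.277,"ty":0.81,"tz":0.053,"turn":0,"fingers":60},{"tx":-0.277,"ty":0.81,"tz":0.053,"turn":0,"fingers":60},{"tx":-0.277,"ty":0.81,"tz":0.053,"turn":0,"fingers":10},{"tx":-0.277,"ty":0.81,"tz":0.053,"turn":0,"fingers":10},{"tx":-0.277,"ty":0.81,"tz":0.053,"turn":0,"fingers":10},{"tx":-0.277,"ty":0.81,"tz":0.053,"turn":0,"fingers":10},{"tx":-0.277,"ty":0.81,"tz":0.053,"turn":0,"fingers":10},{"tx":-0.277,"ty":0.81,"tz":0.053,"turn":0,"fingers":10}]' 25
python3 - <<'E'
from h import *
st(); 
c,P=shot("side"); cv2.imwrite("pics/s4.png",cv2.resize(c["frame"][100:300,180:380,::-1],None,fx=3,fy=3,interpolation=cv2.INTER_CUBIC))
to(550,-37,130,0)
E
```

```text
clock: 8.95
eef_pos: [453.8, -41.2, 36.5]
eef_rot: [-1.571, -0.0, -0.472]
wrist_force: [-2.1, 0.1, 7.1]
finger_gap: 29.9
t 8.95 pos [453.8 -41.2  36.5] yaw -27.06 F [-2.1  0.1  7.1] gap 29.9 j [-0.17  0.32  1.94  0.    0.88 -1.27]
J6 end approx -1.64
tx 0.4190 ty -0.4675 tz 0.2375 turn -0.1503 rows~ 4
```

View pics/s4.png

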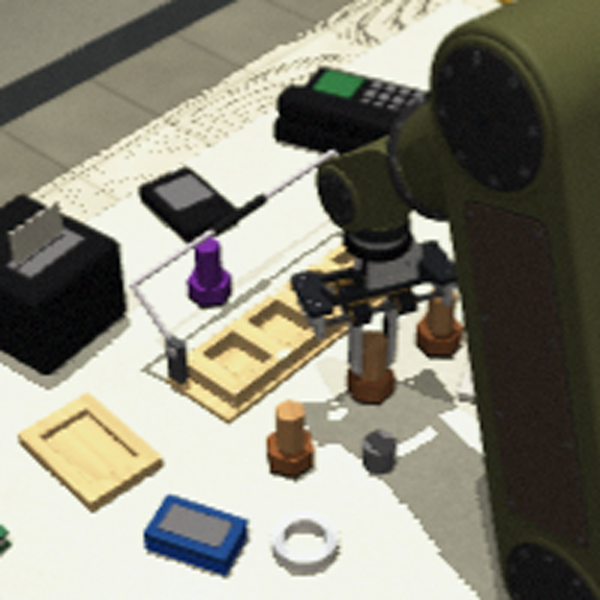

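```bash
python3 -m creep '[{"tx":0,"ty":-0.25,"tz":0,"turn":0,"fingers":10},{"tx":0.1,"ty":-0.45,"tz":0.05,"turn":-0.04,"fingers":10},{"tx":0.3,"ty":-0.47,"tz":0.15,"turn":-0.08,"fingers":10},{"tx":0.419,"ty":-0.47,"tz":0.2375,"turn":-0.12,"fingers":10},{"tx":0.419,"ty":-0.47,"tz":0.2375,"turn":-0.15,"fingers":10},{"tx":0.419,"ty":-0.47,"tz":0.2375,"turn":-0.15,"fingers":10},{"tx":0.419,"ty":-0.47,"tz":0.2375,"turn":-0.15,"fingers":10}]' 25
python3 - <<'E'
from fx import *
st(); to(589.8,-36,130,0)
for n in("top","side"):
    c,P=shot(n); cv2.imwrite(f"pics/{n}5.png",cv2.resize(c["frame"][120:300,180:440,::-1],None,fx=3,fy=3,interpolation=cv2.INTER_CUBIC)); np.savez(f"{n}5.npz",**c)
E
```

```text
clock: 9.7
eef_pos: [549.5, -37.0, 130.2]
eef_rot: [-1.571, 0.001, -0.004]
wrist_force: [0.4, -0.2, -1.7]
finger_gap: 29.6
t 9.7 pos [549.5 -37.  130.2] yaw -0.22 F [ 0.4 -0.2 -1.7] gap 29.6 j [-0.13  0.37  1.6  -0.    1.16 -1.7 ]
J6 end approx -1.63
tx 0.2014 ty 0.0009 tz 0.0057 turn -0.0012 rows~ 1
```

View pics/top5.png

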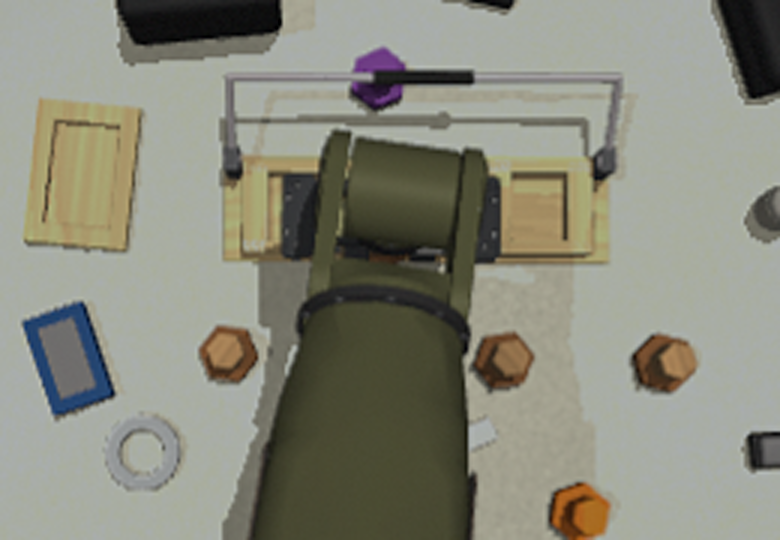

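View pics/side5.png

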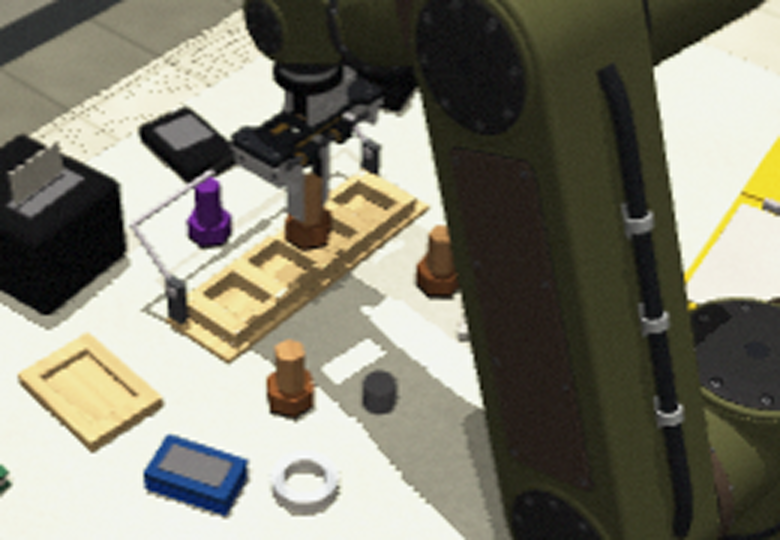

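```bash
python3 -m creep '[{"tx":0.1,"ty":0,"tz":0.005,"turn":0,"fingers":10},{"tx":0.201,"ty":0.05,"tz":0.005,"turn":-0.001,"fingers":10},{"tx":0.201,"ty":0.2,"tz":0.005,"turn":-0.001,"fingers":10},{"tx":0.201,"ty":0.28,"tz":0.005,"turn":-0.001,"fingers":10},{"tx":0.201,"ty":0.28,"tz":0.005,"turn":-0.001,"fingers":10}]' 25
python3 - <<'E'
from h import *
st(); to(589.8,-36,44.5,0)
c=load("top5.npz");P=cloud(c)
m=(P[...,2]>95)&(P[...,0]>670)&(P[...,0]<730)&(abs(P[...,1]+75)<190); print(np.median(P[m],0),m.sum())
E
```

```text
clock: 10.3
eef_pos: [588.4, -36.1, 72.4]
eef_rot: [-1.57, 0.004, -0.002]
wrist_force: [-1.4, -0.0, -0.9]
finger_gap: 29.9
t 10.3 pos [588.4 -36.1  72.4] yaw -0.11 F [-1.4 -0.  -0.9] gap 29.9 j [-0.12  0.53  1.53  0.    1.09 -1.69]
J6 end approx -1.63
tx 0.0076 ty 0.1395 tz 0.0007 turn -0.0006 rows~ 1
[694.40137275 -75.18202334 118.07655971] 517
```

```bash
python3 -m creep '[{"tx":0.007,"ty":0.03,"tz":0,"turn":0,"fingers":10},{"tx":0.007,"ty":0.06,"tz":0,"turn":0,"fingers":10},{"tx":0.007,"ty":0.09,"tz":0,"turn":0,"fingers":10},{"tx":0.007,"ty":0.12,"tz":0,"turn":0,"fingers":10},{"tx":0.007,"ty":0.14,"tz":0,"turn":0,"fingers":10},{"tx":0.007,"ty":0.14,"tz":0,"turn":0,"fingers":10}]' 25
```

```text
clock: 10.9
eef_pos: [589.8, -36.1, 44.5]
eef_rot: [-1.57, 0.004, -0.002]
wrist_force: [-0.5, -0.3, -2.3]
finger_gap: 29.9
```

```bash
python3 -m creep '[{"tx":0,"ty":0,"tz":0,"turn":0,"fingers":46},{"tx":0,"ty":0,"tz":0,"turn":0,"fingers":46},{"tx":0,"ty":0,"tz":0,"turn":0,"fingers":46},{"tx":0,"ty":-0.25,"tz":0,"turn":0,"fingers":46},{"tx":0,"ty":-0.5,"tz":0,"turn":0,"fingers":46},{"tx":-0.2,"ty":-0.6,"tz":0.2,"turn":-0.04,"fingers":60},{"tx":-0.4,"ty":-0.6,"tz":0.4,"turn":-0.08,"fingers":60},{"tx":-0.7,"ty":-0.6,"tz":0.7,"turn":-0.12,"fingers":60},{"tx":-0.7,"ty":-0.6,"tz":0.7,"turn":-0.12,"fingers":60},{"tx":-0.7,"ty":-0.6,"tz":0.7,"turn":-0.12,"fingers":60},{"tx":-0.7,"ty":-0.6,"tz":0.7,"turn":-0.12,"fingers":60}]' 25
python3 - <<'E'
from scan import *
st(); to(447,104.8,36.5,21)
c,P=shot("top"); cv2.imwrite("pics/top6.png",cv2.resize(c["frame"][120:300,180:440,::-1],None,fx=3,fy=3,interpolation=cv2.INTER_CUBIC))
p,f=fit_stamp(c,P,590,-36,8); print("slot2",p[:2],np.degrees(p[2])%60,f)
m=(np.hypot(P[...,0]-590,P[...,1]+36)<14)&(P[...,2]>60); print("top z",np.nanmedian(P[m][:,2]))
c,P=shot("side"); cv2.imwrite("pics/side6.png",cv2.resize(c["frame"][120:300,180:440,::-1],None,fx=3,fy=3,interpolation=cv2.INTER_CUBIC))
p,f=fit_stamp(c,P,447,104); print("A",p[:2],np.degrees(p[2])%60,f)
E
```

```text
clock: 12.0
eef_pos: [450.5, 104.6, 165.6]
eef_rot: [-1.569, 0.002, 0.377]
wrist_force: [0.6, -1.4, 0.9]
finger_gap: 60.3
t 12.0 pos [450.5 104.6 165.6] yaw 21.58 F [ 0.6 -1.4  0.9] gap 60.3 j [ 0.15  0.15  1.81  0.    1.19 -1.8 ]
J6 end approx -1.71
tx -0.0146 ty 0.6455 tz 0.0065 turn 0.0032 rows~ 3
slot2 [588.32428405 -37.34027429] 59.72123935201295 651.5999999999999
top z 87.7498092429621
A [448.09071206 104.07452948] 20.308593526041708 139.4392156862745
```

View pics/top6.png

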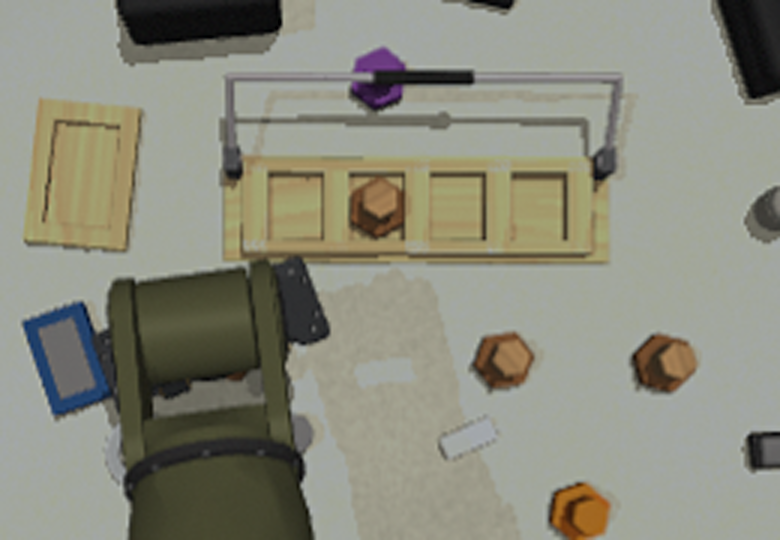

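View pics/side6.png

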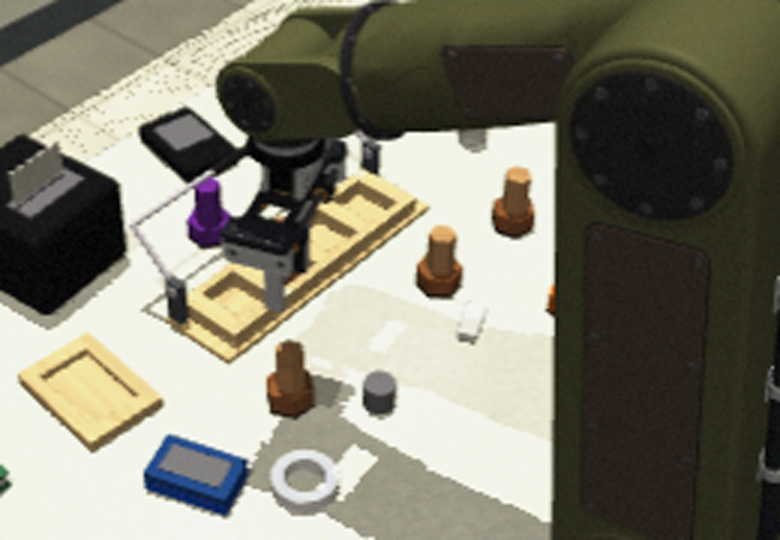

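Stamp B stands in slot 2 (top crop (378,205), top at z≈88). Stamp A is untouched, with the gripper above it.

```bash
python3 -m creep '[{"tx":-0.015,"ty":0.2,"tz":0.006,"turn":0,"fingers":60},{"tx":-0.015,"ty":0.4,"tz":0.006,"turn":0,"fingers":60},{"tx":-0.015,"ty":0.6,"tz":0.006,"turn":0,"fingers":60},{"tx":-0.015,"ty":0.645,"tz":0.006,"turn":0,"fingers":60},{"tx":-0.015,"ty":0.645,"tz":0.006,"turn":0,"fingers":60},{"tx":-0.015,"ty":0.645,"tz":0.006,"turn":0,"fingers":10},{"tx":-0.015,"ty":0.645,"tz":0.006,"turn":0,"fingers":10},{"tx":-0.015,"ty":0.645,"tz":0.006,"turn":0,"fingers":10},{"tx":-0.015,"ty":0.645,"tz":0.006,"turn":0,"fingers":10},{"tx":-0.015,"ty":0.645,"tz":0.006,"turn":0,"fingers":10},{"tx":-0.015,"ty":0.645,"tz":0.006,"turn":0,"fingers":10}]' 25
python3 - <<'E'
from h import *
st(); to(589.6,42,110,0)
E
```

```text
clock: 13.2
eef_pos: [448.0, 103.8, 36.9]
eef_rot: [-1.569, 0.001, 0.375]
wrist_force: [-2.9, 0.9, 7.9]
finger_gap: 30.0
t 13.2 pos [448.  103.8  36.9] yaw 21.46 F [-2.9  0.9  7.9] gap 30.0 j [ 0.15  0.33  1.92  0.    0.89 -1.8 ]
J6 end approx -1.5
tx 0.5452 ty -0.3668 tz -0.5463 turn 0.1192 rows~ 4
```

```bash
python3 -m creep '[{"tx":0,"ty":-0.25,"tz":0,"turn":0,"fingers":10},{"tx":0.1,"ty":-0.37,"tz":-0.1,"turn":0.03,"fingers":10},{"tx":0.3,"ty":-0.37,"tz":-0.3,"turn":0.07,"fingers":10},{"tx":0.545,"ty":-0.37,"tz":-0.546,"turn":0.12,"fingers":10},{"tx":0.545,"ty":-0.37,"tz":-0.546,"turn":0.12,"fingers":10},{"tx":0.545,"ty":-0.37,"tz":-0.546,"turn":0.12,"fingers":10},{"tx":0.545,"ty":-0.37,"tz":-0.546,"turn":0.12,"fingers":10},{"tx":0.545,"ty":-0.37,"tz":-0.546,"turn":0.12,"fingers":10}]' 25
python3 - <<'E'
from h import *
st(); to(589.6,42,45,0)
E
```

```text
clock: 14.0
eef_pos: [588.8, 42.5, 110.6]
eef_rot: [-1.57, 0.002, -0.002]
wrist_force: [0.5, 0.5, -1.9]
finger_gap: 30.0
t 14.0 pos [588.8  42.5 110.6] yaw -0.1 F [ 0.5  0.5 -1.9] gap 30.0 j [ 0.01  0.48  1.5   0.    1.16 -1.56]
J6 end approx -1.5
tx 0.0050 ty 0.3278 tz -0.0027 turn -0.0005 rows~ 2
```

```bash
python3 -m creep '[{"tx":0.005,"ty":0.1,"tz":-0.002,"turn":0,"fingers":10},{"tx":0.005,"ty":0.18,"tz":-0.002,"turn":0,"fingers":10},{"tx":0.005,"ty":0.22,"tz":-0.002,"turn":0,"fingers":10},{"tx":0.005,"ty":0.26,"tz":-0.002,"turn":0,"fingers":10},{"tx":0.005,"ty":0.3,"tz":-0.002,"turn":0,"fingers":10},{"tx":0.005,"ty":0.328,"tz":-0.002,"turn":0,"fingers":10},{"tx":0.005,"ty":0.328,"tz":-0.002,"turn":0,"fingers":10}]' 25
```

```text
clock: 14.7
eef_pos: [589.8, 42.2, 45.0]
eef_rot: [-1.57, 0.002, -0.002]
wrist_force: [-0.3, -0.2, -2.0]
finger_gap: 30.1
```

```bash
python3 -m creep '[{"tx":0,"ty":0,"tz":0,"turn":0,"fingers":46},{"tx":0,"ty":0,"tz":0,"turn":0,"fingers":46},{"tx":0,"ty":0,"tz":0,"turn":0,"fingers":46},{"tx":0,"ty":-0.25,"tz":0,"turn":0,"fingers":46},{"tx":0,"ty":-0.5,"tz":0,"turn":0,"fingers":46},{"tx":-0.2,"ty":-0.6,"tz":-0.2,"turn":0.04,"fingers":60},{"tx":-0.4,"ty":-0.6,"tz":-0.5,"turn":0.08,"fingers":60},{"tx":-0.73,"ty":-0.6,"tz":-1,"turn":0.12,"fingers":60},{"tx":-0.73,"ty":-0.6,"tz":-1,"turn":0.12,"fingers":60},{"tx":-0.73,"ty":-0.6,"tz":-1,"turn":0.12,"fingers":60},{"tx":-0.73,"ty":-0.6,"tz":-1,"turn":0.12,"fingers":60},{"tx":-0.73,"ty":-0.6,"tz":-1,"turn":0.12,"fingers":60}]' 25
python3 - <<'E'
from scan import *
st(); to(443,-159.5,36.5,-21.5)
c,P=shot("top"); cv2.imwrite("pics/top7.png",cv2.resize(c["frame"][120:300,180:440,::-1],None,fx=3,fy=3,interpolation=cv2.INTER_CUBIC))
m=(np.hypot(P[...,0]-590,P[...,1]-42)<14)&(P[...,2]>60); print("top z",np.nanmedian(P[m][:,2]))
c,P=shot("side"); cv2.imwrite("pics/side7.png",cv2.resize(c["frame"][120:300,180:440,::-1],None,fx=3,fy=3,interpolation=cv2.INTER_CUBIC))
p,f=fit_stamp(c,P,443,-159); print("C",p[:2],np.degrees(p[2])%60,f)
E
```

```text
clock: 15.9
eef_pos: [443.5, -158.4, 165.5]
eef_rot: [-1.571, 0.001, -0.381]
wrist_force: [0.1, 0.1, 0.2]
finger_gap: 60.4
t 15.9 pos [ 443.5 -158.4  165.5] yaw -21.82 F [0.1 0.1 0.2] gap 60.4 j [-0.42  0.16  1.79 -0.    1.19 -1.61]
J6 end approx -1.54
tx 0.0008 ty 0.6449 tz -0.0061 turn -0.0018 rows~ 3
top z 86.88620110661773
C [ 442.57672141 -159.82037733] 39.9726622087328 111.10196078431372
```

View pics/top7.png

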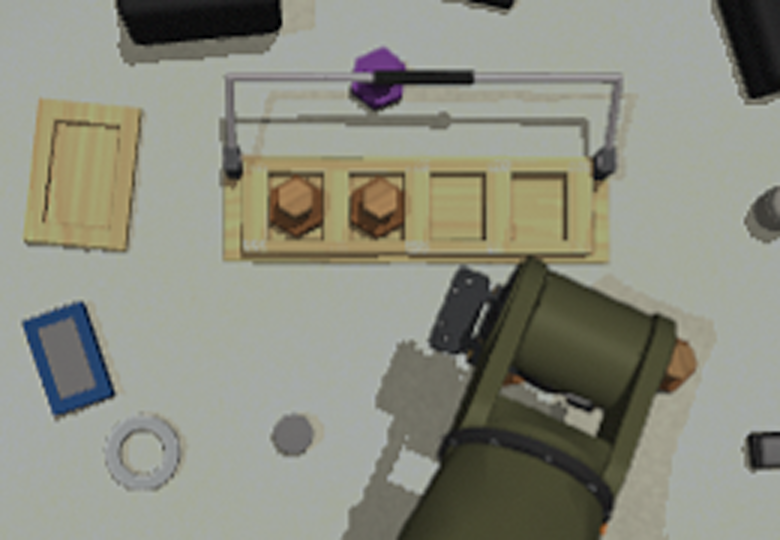

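View pics/side7.png

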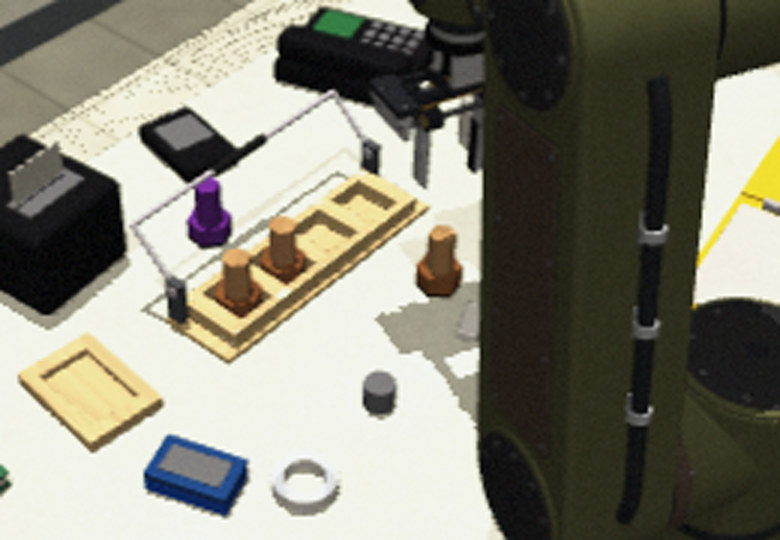

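Stamps A and B are seated (top crop (297,205) and (378,205)). C stands at side crop (440,260), where it was measured.

```bash
python3 -m creep '[{"tx":0,"ty":0.2,"tz":-0.006,"turn":0,"fingers":60},{"tx":0,"ty":0.4,"tz":-0.006,"turn":0,"fingers":60},{"tx":0,"ty":0.6,"tz":-0.006,"turn":0,"fingers":60},{"tx":0,"ty":0.645,"tz":-0.006,"turn":0,"fingers":60},{"tx":0,"ty":0.645,"tz":-0.006,"turn":0,"fingers":60},{"tx":0,"ty":0.645,"tz":-0.006,"turn":0,"fingers":10},{"tx":0,"ty":0.645,"tz":-0.006,"turn":0,"fingers":10},{"tx":0,"ty":0.645,"tz":-0.006,"turn":0,"fingers":10},{"tx":0,"ty":0.645,"tz":-0.006,"turn":0,"fingers":10},{"tx":0,"ty":0.645,"tz":-0.006,"turn":0,"fingers":10},{"tx":0,"ty":0.645,"tz":-0.006,"turn":0,"fingers":10}]' 25
python3 - <<'E'
from h import *
st(); to(590,-114,110,0)
E
```

```text
clock: 17.1
eef_pos: [443.9, -158.3, 36.9]
eef_rot: [-1.571, 0.001, -0.378]
wrist_force: [-1.1, 0.4, 7.7]
finger_gap: 29.9
t 17.1 pos [ 443.9 -158.3   36.9] yaw -21.66 F [-1.1  0.4  7.7] gap 29.9 j [-0.42  0.35  1.89  0.    0.9  -1.61]
J6 end approx -1.76
tx 0.5970 ty -0.3658 tz 0.4753 turn -0.1203 rows~ 4
```

```bash
python3 -m creep '[{"tx":0,"ty":-0.25,"tz":0,"turn":0,"fingers":10},{"tx":0.1,"ty":-0.37,"tz":0.1,"turn":-0.03,"fingers":10},{"tx":0.3,"ty":-0.37,"tz":0.25,"turn":-0.07,"fingers":10},{"tx":0.597,"ty":-0.37,"tz":0.475,"turn":-0.12,"fingers":10},{"tx":0.597,"ty":-0.37,"tz":0.475,"turn":-0.12,"fingers":10},{"tx":0.597,"ty":-0.37,"tz":0.475,"turn":-0.12,"fingers":10},{"tx":0.597,"ty":-0.37,"tz":0.475,"turn":-0.12,"fingers":10},{"tx":0.597,"ty":-0.37,"tz":0.475,"turn":-0.12,"fingers":10}]' 25
python3 - <<'E'
from h import *
st(); to(590,-114,45,0)
E
```

```text
clock: 17.9
eef_pos: [589.1, -114.4, 110.7]
eef_rot: [-1.57, 0.001, -0.002]
wrist_force: [-0.7, -0.4, -1.2]
finger_gap: 29.8
t 17.9 pos [ 589.1 -114.4  110.7] yaw -0.11 F [-0.7 -0.4 -1.2] gap 29.8 j [-0.25  0.5   1.47  0.    1.17 -1.82]
J6 end approx -1.76
tx 0.0049 ty 0.3287 tz 0.0019 turn -0.0006 rows~ 2
```

```bash
python3 -m creep '[{"tx":0.005,"ty":0.1,"tz":0.002,"turn":0,"fingers":10},{"tx":0.005,"ty":0.18,"tz":0.002,"turn":0,"fingers":10},{"tx":0.005,"ty":0.22,"tz":0.002,"turn":0,"fingers":10},{"tx":0.005,"ty":0.26,"tz":0.002,"turn":0,"fingers":10},{"tx":0.005,"ty":0.3,"tz":0.002,"turn":0,"fingers":10},{"tx":0.005,"ty":0.328,"tz":0.002,"turn":0,"fingers":10},{"tx":0.005,"ty":0.328,"tz":0.002,"turn":0,"fingers":10}]' 25
```

```text
clock: 18.6
eef_pos: [590.1, -114.1, 45.0]
eef_rot: [-1.57, 0.001, -0.002]
wrist_force: [0.6, -1.0, -1.2]
finger_gap: 29.8
```

```bash
python3 -m creep '[{"tx":0,"ty":0,"tz":0,"turn":0,"fingers":46},{"tx":0,"ty":0,"tz":0,"turn":0,"fingers":46},{"tx":0,"ty":0,"tz":0,"turn":0,"fingers":46},{"tx":0,"ty":-0.25,"tz":0,"turn":0,"fingers":46},{"tx":0,"ty":-0.5,"tz":0,"turn":0,"fingers":46},{"tx":-0.2,"ty":-0.6,"tz":-0.2,"turn":0.05,"fingers":60},{"tx":-0.4,"ty":-0.6,"tz":-0.5,"turn":0.1,"fingers":60},{"tx":-0.75,"ty":-0.6,"tz":-1,"turn":0.15,"fingers":60},{"tx":-0.75,"ty":-0.6,"tz":-1,"turn":0.2,"fingers":60},{"tx":-0.75,"ty":-0.6,"tz":-1,"turn":0.25,"fingers":60},{"tx":-0.75,"ty":-0.6,"tz":-1,"turn":0.25,"fingers":60},{"tx":-0.75,"ty":-0.6,"tz":-1,"turn":0.25,"fingers":60},{"tx":-0.75,"ty":-0.6,"tz":-1,"turn":0.25,"fingers":60}]' 25
python3 - <<'E'
from scan import *
st(); to(440.5,-314,36.5,-45.3)
c,P=shot("top"); cv2.imwrite("pics/top8.png",cv2.resize(c["frame"][120:300,180:440,::-1],None,fx=3,fy=3,interpolation=cv2.INTER_CUBIC))
m=(np.hypot(P[...,0]-590,P[...,1]+114)<14)&(P[...,2]>60); print("top z",np.nanmedian(P[m][:,2]))
p,f=fit_pad(c,P,440,258,[.3]);print(p,f)
c,P=shot("side"); cv2.imwrite("pics/side8.png",cv2.resize(c["frame"][80:280,200:460,::-1],None,fx=3,fy=3,interpolation=cv2.INTER_CUBIC))
E
```

```text
clock: 19.9
eef_pos: [440.4, -313.1, 165.2]
eef_rot: [-1.571, 0.001, -0.785]
wrist_force: [-0.5, 0.4, 0.3]
finger_gap: 60.2
t 19.9 pos [ 440.4 -313.1  165.2] yaw -44.97 F [-0.5  0.4  0.3] gap 60.2 j [-0.69  0.32  1.6  -0.    1.23 -1.47]
J6 end approx -1.4
tx 0.0042 ty 0.6435 tz -0.0025 turn 0.0018 rows~ 3
top z 87.40511836921071
[4.40631122e+02 2.58064743e+02 3.53463964e-01] 42.33725490196079
```

View pics/top8.png

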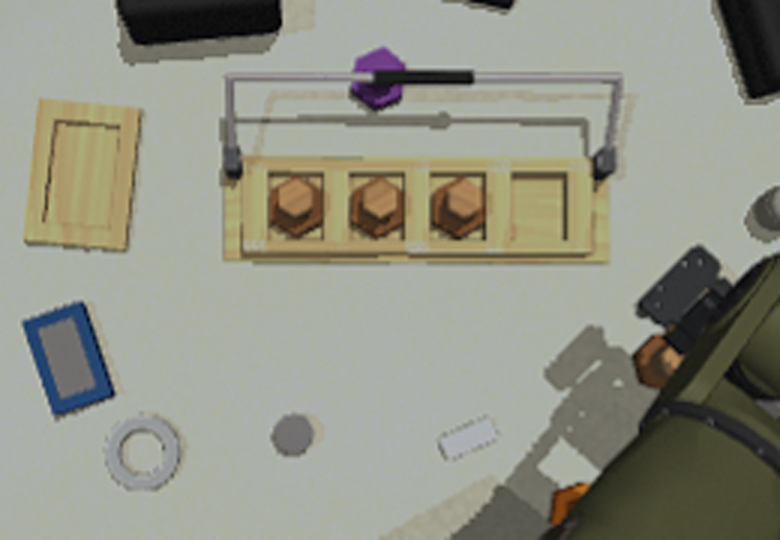

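View pics/side8.png

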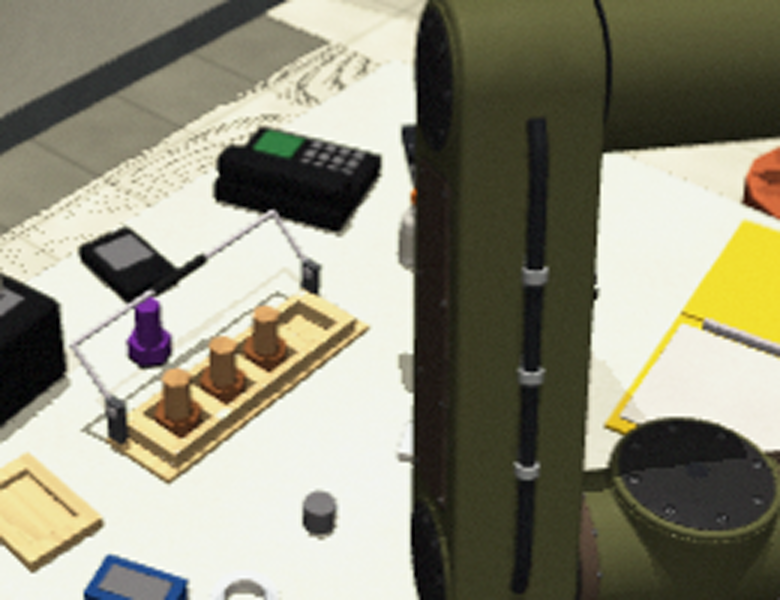

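Three stamps are seated in slots 1–3. D is partly visible at top crop (657,362), unmoved, so I grasp it.

```bash
python3 -m creep '[{"tx":0.004,"ty":0.2,"tz":-0.002,"turn":0.002,"fingers":64},{"tx":0.004,"ty":0.4,"tz":-0.002,"turn":0.002,"fingers":64},{"tx":0.004,"ty":0.6,"tz":-0.002,"turn":0.002,"fingers":64},{"tx":0.004,"ty":0.645,"tz":-0.002,"turn":0.002,"fingers":64},{"tx":0.004,"ty":0.645,"tz":-0.002,"turn":0.002,"fingers":64},{"tx":0.004,"ty":0.645,"tz":-0.002,"turn":0.002,"fingers":10},{"tx":0.004,"ty":0.645,"tz":-0.002,"turn":0.002,"fingers":10},{"tx":0.004,"ty":0.645,"tz":-0.002,"turn":0.002,"fingers":10},{"tx":0.004,"ty":0.645,"tz":-0.002,"turn":0.002,"fingers":10},{"tx":0.004,"ty":0.645,"tz":-0.002,"turn":0.002,"fingers":10},{"tx":0.004,"ty":0.645,"tz":-0.002,"turn":0.002,"fingers":10}]' 25
python3 - <<'E'
from h import *
st(); to(590.2,-192,120,0)
E
```

```text
clock: 21.1
eef_pos: [441.1, -313.7, 36.8]
eef_rot: [-1.571, 0.0, -0.791]
wrist_force: [0.4, 2.5, 5.8]
finger_gap: 30.1
t 21.1 pos [ 441.1 -313.7   36.8] yaw -45.3 F [0.4 2.5 5.8] gap 30.1 j [-0.69  0.48  1.7  -0.    0.96 -1.47]
J6 end approx -1.89
tx 0.0919 ty -0.4164 tz 0.9579 turn -0.2517 rows~ 6
```

```bash
python3 -m creep '[{"tx":0,"ty":-0.25,"tz":0,"turn":0,"fingers":10},{"tx":0,"ty":-0.416,"tz":0.1,"turn":-0.03,"fingers":10},{"tx":0.03,"ty":-0.416,"tz":0.3,"turn":-0.07,"fingers":10},{"tx":0.06,"ty":-0.416,"tz":0.5,"turn":-0.11,"fingers":10},{"tx":0.09,"ty":-0.416,"tz":0.75,"turn":-0.15,"fingers":10},{"tx":0.092,"ty":-0.416,"tz":0.958,"turn":-0.2,"fingers":10},{"tx":0.092,"ty":-0.416,"tz":0.958,"turn":-0.2517,"fingers":10},{"tx":0.092,"ty":-0.416,"tz":0.958,"turn":-0.2517,"fingers":10},{"tx":0.092,"ty":-0.416,"tz":0.958,"turn":-0.2517,"fingers":10},{"tx":0.092,"ty":-0.416,"tz":0.958,"turn":-0.2517,"fingers":10}]' 25
python3 - <<'E'
from h import *
st(); to(590.2,-192,45,0)
E
```

```text
clock: 22.1
eef_pos: [589.7, -192.7, 120.0]
eef_rot: [-1.571, 0.0, -0.004]
wrist_force: [-0.9, 0.8, -1.9]
finger_gap: 29.8
t 22.1 pos [ 589.7 -192.7  120. ] yaw -0.25 F [-0.9  0.8 -1.9] gap 29.8 j [-0.37  0.53  1.4  -0.    1.21 -1.94]
J6 end approx -1.89
tx 0.0025 ty 0.3749 tz 0.0037 turn -0.0014 rows~ 2
```

```bash
python3 -m creep '[{"tx":0.002,"ty":0.12,"tz":0.004,"turn":-0.001,"fingers":10},{"tx":0.002,"ty":0.23,"tz":0.004,"turn":-0.001,"fingers":10},{"tx":0.002,"ty":0.27,"tz":0.004,"turn":-0.001,"fingers":10},{"tx":0.002,"ty":0.31,"tz":0.004,"turn":-0.001,"fingers":10},{"tx":0.002,"ty":0.35,"tz":0.004,"turn":-0.001,"fingers":10},{"tx":0.002,"ty":0.375,"tz":0.004,"turn":-0.001,"fingers":10},{"tx":0.002,"ty":0.375,"tz":0.004,"turn":-0.001,"fingers":10}]' 25
```

```text
clock: 22.8
eef_pos: [590.3, -192.1, 45.1]
eef_rot: [-1.571, -0.0, -0.002]
wrist_force: [-0.5, 0.2, -1.0]
finger_gap: 30.0
```

```bash
python3 -m creep '[{"tx":0,"ty":0,"tz":0,"turn":0,"fingers":46},{"tx":0,"ty":0,"tz":0,"turn":0,"fingers":46},{"tx":0,"ty":0,"tz":0,"turn":0,"fingers":46},{"tx":0,"ty":-0.25,"tz":0,"turn":0,"fingers":46},{"tx":0,"ty":-0.5,"tz":0,"turn":0,"fingers":46},{"tx":-0.2,"ty":-0.6,"tz":0.2,"turn":0,"fingers":46},{"tx":-0.4,"ty":-0.6,"tz":0.5,"turn":0,"fingers":80},{"tx":-0.75,"ty":-0.6,"tz":1,"turn":0,"fingers":80},{"tx":-0.75,"ty":-0.6,"tz":1,"turn":0,"fingers":80},{"tx":-0.75,"ty":-0.6,"tz":1,"turn":0,"fingers":80},{"tx":-0.75,"ty":-0.6,"tz":1,"turn":0,"fingers":80},{"tx":-0.75,"ty":-0.6,"tz":1,"turn":0,"fingers":80}]' 25
python3 -c "
from h import *
st(); to(440.4,258.8,120,20)"
```

```text
clock: 24.0
eef_pos: [440.6, 8.8, 165.7]
eef_rot: [-1.571, -0.002, 0.0]
wrist_force: [-0.2, 0.8, 0.4]
finger_gap: 79.7
t 24.0 pos [440.6   8.8 165.7] yaw 0.01 F [-0.2  0.8  0.4] gap 79.7 j [-0.06  0.09  1.86 -0.    1.18 -1.63]
J6 end approx -1.39
tx -0.0012 ty 0.2279 tz 1.2499 turn -0.1110 rows~ 6
```

```bash
python3 -m creep '[{"tx":0,"ty":0,"tz":0.25,"turn":-0.04,"fingers":80},{"tx":0,"ty":0,"tz":0.5,"turn":-0.08,"fingers":80},{"tx":0,"ty":0,"tz":0.75,"turn":-0.111,"fingers":80},{"tx":0,"ty":0,"tz":1,"turn":-0.111,"fingers":80},{"tx":0,"ty":0,"tz":1,"turn":-0.111,"fingers":80},{"tx":0,"ty":0,"tz":1,"turn":-0.111,"fingers":80}]' 30
python3 - <<'E'
from scan import *
st(); 
c,P=shot("top"); cv2.imwrite("pics/top9.png",cv2.resize(c["frame"][120:300,180:440,::-1],None,fx=3,fy=3,interpolation=cv2.INTER_CUBIC)); np.savez("top9.npz",**c)
for y in(-192,-114,-36,42):
    m=(np.hypot(P[...,0]-590,P[...,1]-y)<18)&(P[...,2]>70); print("top z",np.nanmean(P[m],0))
c,P=shot("side"); cv2.imwrite("pics/side9.png",cv2.resize(c["frame"][80:280,200:460,::-1],None,fx=3,fy=3,interpolation=cv2.INTER_CUBIC))
p,f=fit_pad(c,P,440,258,[.3]);print(p,np.degrees(p[2]),f)
to(p[0],p[1],14,np.degrees(p[2]))
E
```

```text
clock: 24.6
eef_pos: [441.2, 208.8, 165.2]
eef_rot: [-1.572, -0.001, 0.35]
wrist_force: [0.3, -0.3, 0.7]
finger_gap: 80.1
t 24.6 pos [441.2 208.8 165.2] yaw 20.04 F [ 0.3 -0.3  0.7] gap 80.1 j [ 0.37  0.2   1.74 -0.    1.2  -1.55]
top z [ 587.18123626 -191.41159361   86.53846034]
top z [ 587.81893759 -114.21833825   86.72577075]
top z [587.51760967 -36.27912646  87.08592105]
top z [588.01376596  41.21968204  86.67010389]
[4.39664766e+02 2.59648223e+02 3.26991601e-01] 18.7352386566891 65.9921568627451
J6 end approx -1.36
tx 0.0808 ty 0.7567 tz 0.2484 turn 0.0065 rows~ 4
```

View pics/top9.png

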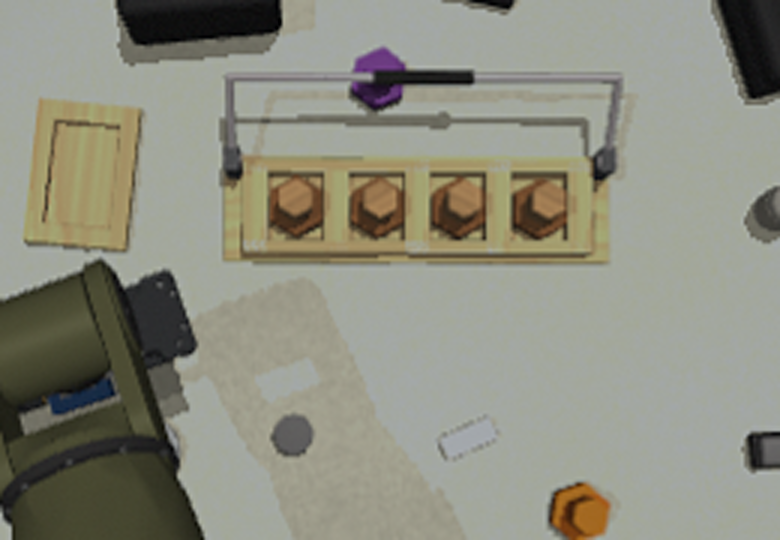

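View pics/side9.png

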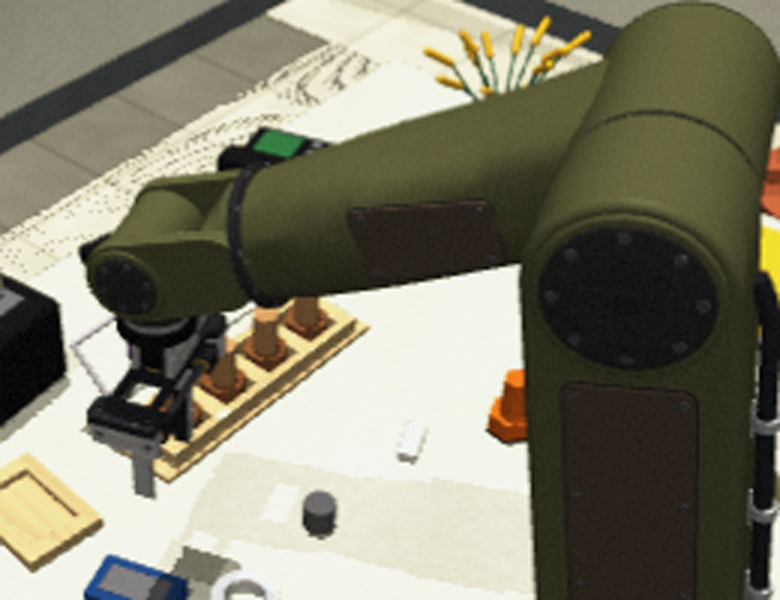

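```bash
python3 -m creep '[{"tx":0.081,"ty":0.1,"tz":0.237,"turn":0.001,"fingers":80},{"tx":0.081,"ty":0.3,"tz":0.237,"turn":0.001,"fingers":80},{"tx":0.081,"ty":0.5,"tz":0.237,"turn":0.001,"fingers":80},{"tx":0.081,"ty":0.65,"tz":0.237,"turn":0.001,"fingers":80},{"tx":0.081,"ty":0.755,"tz":0.237,"turn":0.001,"fingers":80},{"tx":0.081,"ty":0.755,"tz":0.237,"turn":0.001,"fingers":80},{"tx":0.081,"ty":0.755,"tz":0.237,"turn":0.001,"fingers":30},{"tx":0.081,"ty":0.755,"tz":0.237,"turn":0.001,"fingers":30},{"tx":0.081,"ty":0.755,"tz":0.237,"turn":0.001,"fingers":30},{"tx":0.081,"ty":0.755,"tz":0.237,"turn":0.001,"fingers":30},{"tx":0.081,"ty":0.755,"tz":0.237,"turn":0.001,"fingers":30},{"tx":0.081,"ty":0.755,"tz":0.237,"turn":0.001,"fingers":30}]' 30
python3 -c "
from h import *
st(); to(619.5,250.5,80,-5)"
```

```text
clock: 25.9
eef_pos: [441.3, 257.7, 15.7]
eef_rot: [-1.572, -0.003, 0.344]
wrist_force: [0.4, -2.4, 7.3]
finger_gap: 59.8
t 25.9 pos [441.3 257.7  15.7] yaw 19.72 F [ 0.4 -2.4  7.3] gap 59.8 j [ 0.46  0.46  1.8  -0.    0.88 -1.46]
J6 end approx -1.1
tx 0.8275 ty -0.3182 tz -0.3349 turn 0.1373 rows~ 4
```

```bash
python3 -m creep '[{"tx":0,"ty":-0.2,"tz":0,"turn":0,"fingers":30},{"tx":0.1,"ty":-0.32,"tz":-0.05,"turn":0.03,"fingers":30},{"tx":0.3,"ty":-0.32,"tz":-0.15,"turn":0.06,"fingers":30},{"tx":0.55,"ty":-0.32,"tz":-0.22,"turn":0.1,"fingers":30},{"tx":0.833,"ty":-0.32,"tz":-0.336,"turn":0.1373,"fingers":30},{"tx":0.833,"ty":-0.32,"tz":-0.336,"turn":0.1373,"fingers":30},{"tx":0.833,"ty":-0.32,"tz":-0.336,"turn":0.1373,"fingers":30},{"tx":0.833,"ty":-0.32,"tz":-0.336,"turn":0.1373,"fingers":30},{"tx":0.833,"ty":-0.32,"tz":-0.336,"turn":0.1373,"fingers":30}]' 30
python3 - <<'E'
from fx import *
st(); to(620.8,250.8,40,-5)
for n in("top","side"):
    c,P=shot(n); np.savez(n+"10.npz",**c)
    cv2.imwrite(f"pics/{n}10.png",cv2.resize(c["frame"][120:270,160:320,::-1],None,fx=4,fy=4,interpolation=cv2.INTER_CUBIC))
E
```

```text
clock: 26.8
eef_pos: [619.6, 251.0, 80.8]
eef_rot: [-1.57, -0.003, -0.086]
wrist_force: [0.6, 0.5, -2.1]
finger_gap: 59.3
t 26.8 pos [619.6 251.   80.8] yaw -4.94 F [ 0.6  0.5 -2.1] gap 59.3 j [ 0.33  0.67  1.27 -0.    1.19 -1.15]
J6 end approx -1.1
tx 0.0055 ty 0.2038 tz -0.0006 turn 0.0004 rows~ 1
```

View pics/side10.png

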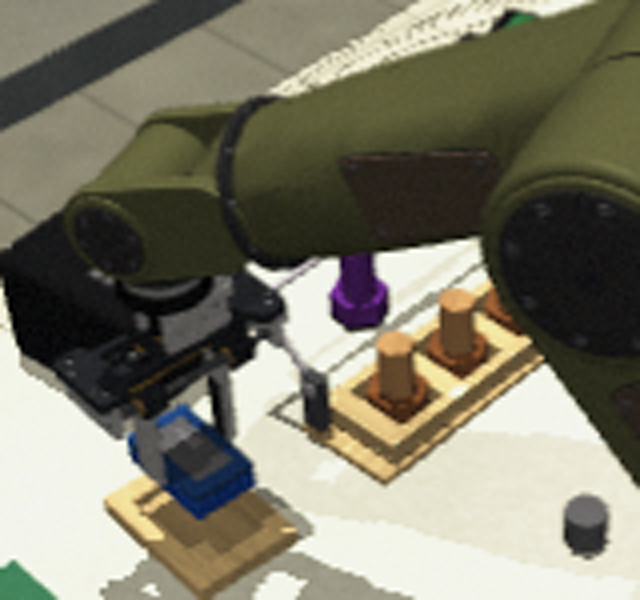

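View pics/top10.png

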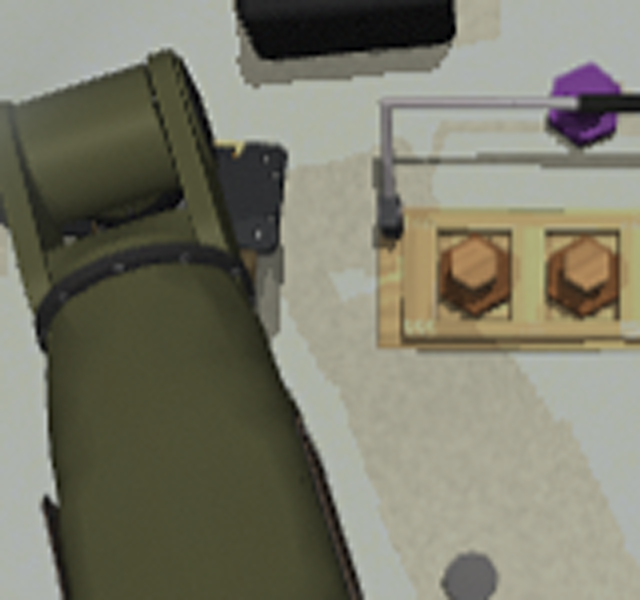

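```bash
python3 - <<'E'
from fx import *
c=load("side10.npz")
hsv=cv2.cvtColor(c["frame"],cv2.COLOR_RGB2HSV); b=(hsv[...,0]>100)&(hsv[...,0]<130)&(hsv[...,1]>110)
cl=cv2.morphologyEx(b.astype(np.uint8),cv2.MORPH_OPEN,np.ones((2,2)))
x,y,t=619.0,251,np.radians(-4.94)
im=cv2.resize(c["frame"][210:260,185:235,::-1],None,fx=12,fy=12,interpolation=cv2.INTER_CUBIC)
p=proj(c,boxp(96,60,65.1,93.1,x,y,t)); h=cv2.convexHull(p.astype(np.float32)).reshape(-1,2)
cv2.polylines(im,[np.round((h-[185,210]+.5)*12).astype(np.int32)],True,(0,0,255),1)
p=proj(c,boxp(140,100,0,16,620.5,251.8,np.radians(-5.1))); h=cv2.convexHull(p.astype(np.float32)).reshape(-1,2)
cv2.polylines(im,[np.round((h-[185,210]+.5)*12).astype(np.int32)],True,(0,255,0),1)
cv2.imwrite("pics/ov10.png",im)
E
```

```text
(no output)
```

View pics/ov10.png

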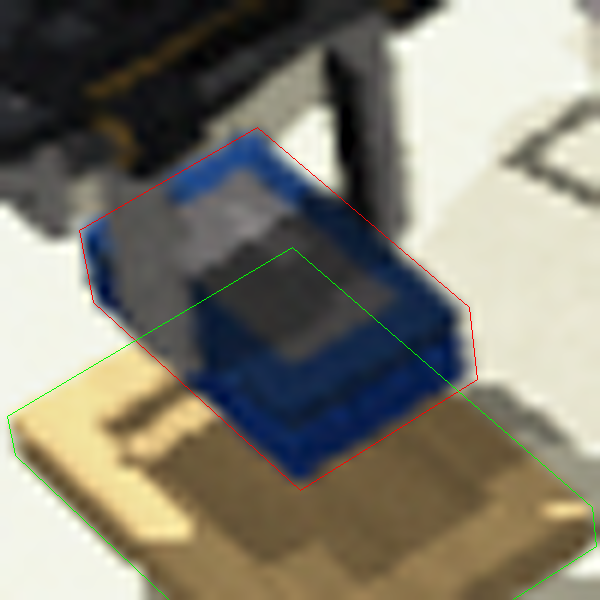

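```bash
python3 -m creep '[{"tx":0.005,"ty":0.1,"tz":0,"turn":0,"fingers":30},{"tx":0.005,"ty":0.2,"tz":0,"turn":0,"fingers":30},{"tx":0.005,"ty":0.24,"tz":0,"turn":0,"fingers":30},{"tx":0.005,"ty":0.26,"tz":0,"turn":0,"fingers":30},{"tx":0.005,"ty":0.275,"tz":0,"turn":0,"fingers":30},{"tx":0.005,"ty":0.285,"tz":0,"turn":0,"fingers":30},{"tx":0.005,"ty":0.295,"tz":0,"turn":0,"fingers":30},{"tx":0.005,"ty":0.295,"tz":0,"turn":0,"fingers":30}]' 30
```

```text
clock: 27.7
eef_pos: [621.2, 250.9, 22.1]
eef_rot: [-1.57, -0.004, -0.086]
wrist_force: [-0.1, -0.2, -1.4]
finger_gap: 59.8
```

```bash
python3 -m creep '[{"tx":0,"ty":0.003,"tz":0,"turn":0,"fingers":30},{"tx":0,"ty":0.003,"tz":0,"turn":0,"fingers":30},{"tx":0,"ty":0.003,"tz":0,"turn":0,"fingers":72},{"tx":0,"ty":0.003,"tz":0,"turn":0,"fingers":72},{"tx":0,"ty":0.003,"tz":0,"turn":0,"fingers":72},{"tx":0,"ty":-0.2,"tz":0,"turn":0,"fingers":72},{"tx":0,"ty":-0.45,"tz":0,"turn":0,"fingers":72},{"tx":0,"ty":-0.7,"tz":0,"turn":0,"fingers":72},{"tx":-0.2,"ty":-0.8,"tz":-0.2,"turn":0.05,"fingers":60},{"tx":-0.45,"ty":-0.8,"tz":-0.5,"turn":0.1,"fingers":50},{"tx":-0.7,"ty":-0.8,"tz":-0.9,"turn":0.15,"fingers":50},{"tx":-0.7,"ty":-0.8,"tz":-0.9,"turn":0.2,"fingers":40},{"tx":-0.7,"ty":-0.8,"tz":-0.9,"turn":0.25,"fingers":40},{"tx":-0.7,"ty":-0.8,"tz":-0.9,"turn":0.3,"fingers":40},{"tx":-0.7,"ty":-0.8,"tz":-0.9,"turn":0.35,"fingers":40},{"tx":-0.7,"ty":-0.8,"tz":-0.9,"turn":0.4,"fingers":40},{"tx":-0.7,"ty":-0.8,"tz":-0.9,"turn":0.472,"fingers":40},{"tx":-0.7,"ty":-0.8,"tz":-0.9,"turn":0.472,"fingers":40}]' 30
python3 - <<'E'
from fx import *
st()
for n in("top","side"):
    c,P=shot(n); np.savez(n+"11.npz",**c)
    cv2.imwrite(f"pics/{n}11.png",cv2.resize(c["frame"][120:300,160:420,::-1],None,fx=3,fy=3,interpolation=cv2.INTER_CUBIC))
    p,f=fit(c,P,[(lambda a,b,t:boxp(96,60,25,34,a,b,t),25,60)],620,251,[-.09],r=40,rad=75,z=25); print(n,p,np.degrees(p[2]),f)
    m=(abs(P[...,0]-620)<38)&(abs(P[...,1]-251)<22); 
    A=np.c_[P[m][:,:2]-[620,251],np.ones(m.sum())]; ok=np.isfinite(P[m][:,2]); print("plane",np.linalg.lstsq(A[ok],P[m][ok,2],rcond=None)[0])
E
```

```text
clock: 29.5
eef_pos: [465.5, 83.6, 181.6]
eef_rot: [-1.566, 0.0, -1.575]
wrist_force: [-0.4, 0.8, -0.0]
finger_gap: 40.3
t 29.5 pos [465.5  83.6 181.6] yaw -90.25 F [-0.4  0.8 -0. ] gap 40.3 j [ 0.1   0.15  1.76 -0.    1.22  0.1 ]
top [ 6.20711920e+02  2.49296243e+02 -8.67433733e-02] -4.97002918862053 47.69019607843137
plane [5.83989107e-03 5.89286437e-04 3.29303437e+01]
side [ 6.20211135e+02  2.50422288e+02 -8.64738874e-02] -4.954588788755492 33.52156862745098
plane [4.03499897e-04 6.55428985e-03 3.45630340e+01]
```

View pics/top11.png

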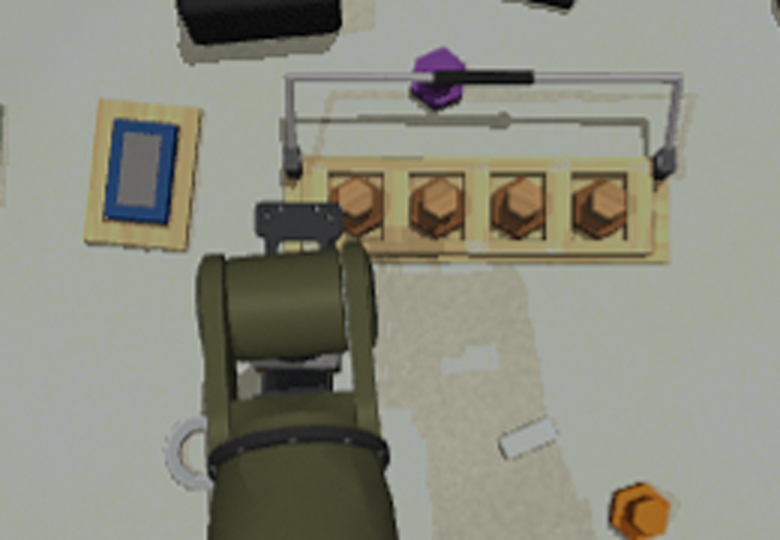

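View pics/side11.png

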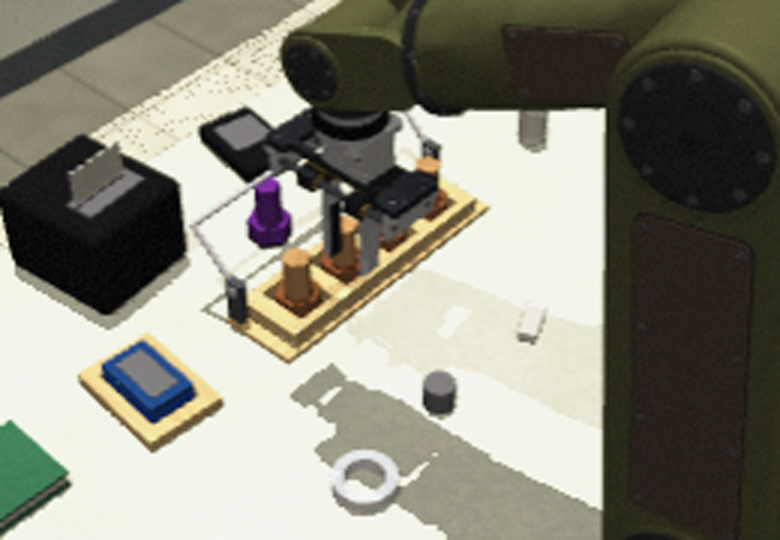

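The pad lies flat in the pocket (blue at top crop (143,170), top at z≈34 in both cameras), and all four stamps are seated. Now the keeper.

```bash
python3 -m creep '[{"tx":0.2,"ty":-0.1,"tz":0.15,"turn":0,"fingers":40},{"tx":0.4,"ty":-0.1,"tz":0.3,"turn":0,"fingers":40},{"tx":0.6,"ty":-0.1,"tz":0.5,"turn":0,"fingers":40},{"tx":0.795,"ty":-0.1,"tz":0.75,"turn":0,"fingers":40},{"tx":0.795,"ty":-0.1,"tz":1,"turn":0,"fingers":40},{"tx":0.795,"ty":-0.1,"tz":1,"turn":0,"fingers":40},{"tx":0.795,"ty":-0.1,"tz":1,"turn":0,"fingers":40}]' 8
python3 -c "
from h import *
st(); to(696.5,-75.5,99,-90)"
```

```text
clock: 30.3
eef_pos: [666.7, -76.2, 200.8]
eef_rot: [-1.568, 0.001, -1.568]
wrist_force: [0.7, -0.1, 0.1]
finger_gap: 39.6
t 30.3 pos [666.7 -76.2 200.8] yaw -89.83 F [ 0.7 -0.1  0.1] gap 39.6 j [-0.17  0.58  1.14  0.    1.42 -0.17]
J6 end approx -0.11
tx -0.0029 ty 0.5093 tz 0.1476 turn 0.0009 rows~ 3
```

```bash
python3 -m creep '[{"tx":-0.003,"ty":0,"tz":0.148,"turn":0,"fingers":40},{"tx":-0.003,"ty":0.1,"tz":0.148,"turn":0,"fingers":40},{"tx":-0.003,"ty":0.25,"tz":0.148,"turn":0,"fingers":40},{"tx":-0.003,"ty":0.4,"tz":0.148,"turn":0,"fingers":40},{"tx":-0.003,"ty":0.51,"tz":0.148,"turn":0,"fingers":40},{"tx":-0.003,"ty":0.51,"tz":0.148,"turn":0,"fingers":40},{"tx":-0.003,"ty":0.51,"tz":0.148,"turn":0,"fingers":0},{"tx":-0.003,"ty":0.51,"tz":0.148,"turn":0,"fingers":0},{"tx":-0.003,"ty":0.51,"tz":0.148,"turn":0,"fingers":0},{"tx":-0.003,"ty":0.51,"tz":0.148,"turn":0,"fingers":0},{"tx":-0.003,"ty":0.51,"tz":0.148,"turn":0,"fingers":0}]' 10
```

```text
clock: 31.4
eef_pos: [696.6, -75.5, 100.1]
eef_rot: [-1.567, 0.0, -1.568]
wrist_force: [-3.6, -0.2, 4.5]
finger_gap: 13.7
```

```bash
python3 -m creep '[{"tx":0,"ty":-0.032,"tz":-0.032,"turn":0,"fingers":0},{"tx":0,"ty":-0.06,"tz":-0.067,"turn":0,"fingers":0},{"tx":0,"ty":-0.085,"tz":-0.105,"turn":0,"fingers":0},{"tx":0,"ty":-0.105,"tz":-0.145,"turn":0,"fingers":0},{"tx":0,"ty":-0.122,"tz":-0.187,"turn":0,"fingers":0},{"tx":0,"ty":-0.134,"tz":-0.23,"turn":0,"fingers":0},{"tx":0,"ty":-0.142,"tz":-0.274,"turn":0,"fingers":0},{"tx":0,"ty":-0.146,"tz":-0.319,"turn":0,"fingers":0},{"tx":0,"ty":-0.145,"tz":-0.364,"turn":0,"fingers":0},{"tx":0,"ty":-0.14,"tz":-0.409,"turn":0,"fingers":0},{"tx":0,"ty":-0.13,"tz":-0.453,"turn":0,"fingers":0},{"tx":0,"ty":-0.116,"tz":-0.495,"turn":0,"fingers":0},{"tx":0,"ty":-0.097,"tz":-0.536,"turn":0,"fingers":0},{"tx":0,"ty":-0.075,"tz":-0.575,"turn":0,"fingers":0},{"tx":0,"ty":-0.075,"tz":-0.575,"turn":0,"fingers":0}]' 10
```

```text
clock: 32.9
eef_pos: [579.9, -75.9, 113.7]
eef_rot: [-1.57, 0.001, -1.568]
wrist_force: [-2.3, 0.3, -0.8]
finger_gap: 13.6
```

```bash
python3 -m creep '[{"tx":0,"ty":0.022,"tz":-0.031,"turn":0,"fingers":0},{"tx":0,"ty":0.052,"tz":-0.064,"turn":0,"fingers":0},{"tx":0,"ty":0.085,"tz":-0.094,"turn":0,"fingers":0},{"tx":0,"ty":0.12,"tz":-0.121,"turn":0,"fingers":0},{"tx":0,"ty":0.158,"tz":-0.144,"turn":0,"fingers":0},{"tx":0,"ty":0.198,"tz":-0.164,"turn":0,"fingers":0},{"tx":0,"ty":0.24,"tz":-0.179,"turn":0,"fingers":0},{"tx":0,"ty":0.283,"tz":-0.19,"turn":0,"fingers":0},{"tx":0,"ty":0.328,"tz":-0.197,"turn":0,"fingers":0},{"tx":0,"ty":0.36,"tz":-0.198,"turn":0,"fingers":0},{"tx":0,"ty":0.376,"tz":-0.198,"turn":0,"fingers":0},{"tx":0,"ty":0.376,"tz":-0.198,"turn":0,"fingers":0}]' 10
python3 - <<'E'
from h import *
st()
c,P=shot("side"); cv2.imwrite("pics/side12.png",cv2.resize(c["frame"][120:300,160:420,::-1],None,fx=3,fy=3,interpolation=cv2.INTER_CUBIC))
E
```

```text
clock: 34.1
eef_pos: [540.1, -76.0, 38.1]
eef_rot: [-1.571, 0.001, -1.568]
wrist_force: [0.3, -1.0, 0.1]
finger_gap: 13.6
t 34.1 pos [540.1 -76.   38.1] yaw -89.82 F [ 0.3 -1.   0.1] gap 13.6 j [-0.21  0.49  1.69  0.    0.97 -0.21]
```

View pics/side12.png

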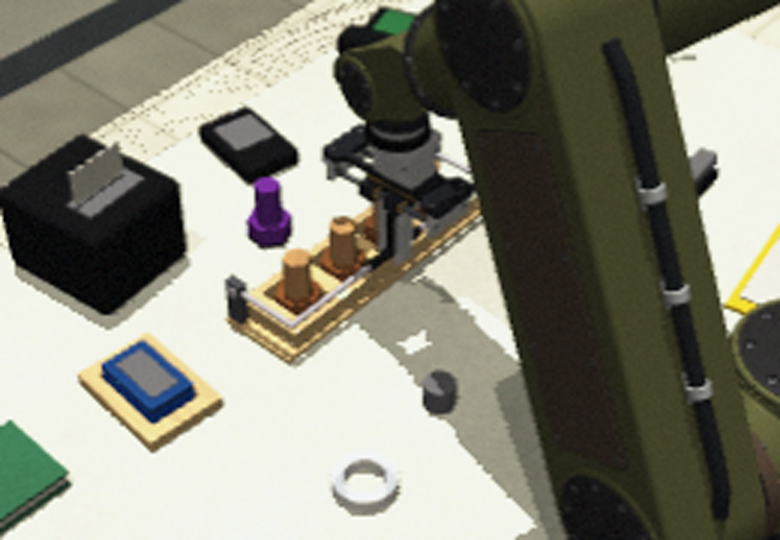

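```bash
python3 -m creep '[{"tx":0,"ty":0.01,"tz":0,"turn":0,"fingers":0},{"tx":0,"ty":0.02,"tz":0,"turn":0,"fingers":0},{"tx":0,"ty":0.02,"tz":0,"turn":0,"fingers":0}]' 10; python3 -m creep '[{"tx":0,"ty":0,"tz":0,"turn":0,"fingers":32},{"tx":0,"ty":0,"tz":0,"turn":0,"fingers":32},{"tx":0,"ty":-0.15,"tz":0,"turn":0,"fingers":32},{"tx":0,"ty":-0.3,"tz":0,"turn":0,"fingers":32},{"tx":0,"ty":-0.3,"tz":0,"turn":0,"fingers":0},{"tx":0,"ty":-0.3,"tz":0,"turn":0,"fingers":0},{"tx":0,"ty":-0.3,"tz":0,"turn":0,"fingers":0},{"tx":0,"ty":-0.3,"tz":0,"turn":0,"fingers":0},{"tx":0,"ty":-0.3,"tz":0,"turn":0,"fingers":0}]'
```

```text
clock: 34.45
eef_pos: [540.1, -76.2, 34.7]
eef_rot: [-1.571, 0.0, -1.568]
wrist_force: [-4.7, -0.4, 11.0]
finger_gap: 13.6
clock: 35.35
eef_pos: [539.9, -76.1, 93.9]
eef_rot: [-1.572, 0.001, -1.567]
wrist_force: [0.5, 0.7, -0.3]
finger_gap: 0.6
```

```bash
python3 -m creep '[{"tx":0,"ty":0.1,"tz":0,"turn":0,"fingers":0},{"tx":0,"ty":0.15,"tz":0,"turn":0,"fingers":0},{"tx":0,"ty":0.158,"tz":0,"turn":0,"fingers":0},{"tx":0,"ty":0.162,"tz":0,"turn":0,"fingers":0},{"tx":0,"ty":0.162,"tz":0,"turn":0,"fingers":0}]'
```

```text
clock: 35.85
eef_pos: [539.3, -76.0, 62.0]
eef_rot: [-1.574, 0.001, -1.567]
wrist_force: [-7.3, 0.8, 11.9]
finger_gap: 0.4
```

The sleeve is firm at z = 62, exactly its height at 0 rad, so the keeper is fully down. Backing off for the final look.

```bash
python3 -m creep '[{"tx":0,"ty":-0.25,"tz":0,"turn":0,"fingers":0},{"tx":0,"ty":-0.5,"tz":0,"turn":0,"fingers":0},{"tx":0.2,"ty":-0.7,"tz":-0.2,"turn":0,"fingers":0},{"tx":0.45,"ty":-0.7,"tz":-0.4,"turn":0,"fingers":0},{"tx":0.7,"ty":-0.7,"tz":-0.6,"turn":0,"fingers":0},{"tx":1,"ty":-0.7,"tz":-0.8,"turn":0,"fingers":0},{"tx":1,"ty":-0.7,"tz":-0.8,"turn":0,"fingers":0},{"tx":1,"ty":-0.7,"tz":-0.8,"turn":0,"fingers":0},{"tx":1,"ty":-0.7,"tz":-0.8,"turn":0,"fingers":0}]'
python3 - <<'E'
from fx import *
for n in("top","side"):
    c,P=shot(n); np.savez(n+"13.npz",**c)
    cv2.imwrite(f"pics/{n}13.png",cv2.resize(c["frame"][110:310,160:420,::-1],None,fx=3,fy=3,interpolation=cv2.INTER_CUBIC))
    for y in(-192,-114,-36,42):
        m=(np.hypot(P[...,0]-590,P[...,1]-y)<18)&(P[...,2]>76); print("stamp",np.round(np.nanmean(P[m],0),1))
    p,f=fit(c,P,[(lambda a,b,t:boxp(96,60,25,34,a,b,t),25,60)],620,251,[-.09],r=40,rad=75,z=25); print(n,"pad",np.round(p[:2],1),np.degrees(p[2]),f)
    m=(abs(P[...,0]-620)<38)&(abs(P[...,1]-251)<22);print("z",np.nanmedian(P[m][:,2]))
    m=(P[...,0]>525)&(P[...,0]<552)&(abs(P[...,1]+75)<165)&(P[...,2]>45)&(P[...,2]<72); print("bar",np.nanmedian(P[m],0),m.sum())
    c0=load(n+"0.npz"); d=np.abs(c0["frame"].astype(int)-c["frame"]).max(2)>60
    cv2.imwrite(f"pics/diff{n}.png",(d*255).astype(np.uint8))
E
```

```text
clock: 36.75
eef_pos: [379.2, -278.2, 202.2]
eef_rot: [-1.574, 0.001, -1.571]
wrist_force: [-0.7, -0.4, 0.4]
finger_gap: 0.7
stamp [ 587.5 -191.3   87.4]
stamp [ 588.  -114.3   86.7]
stamp [587.8 -36.4  86.5]
stamp [588.2  41.1  87.2]
top pad [620.4 249.1] -4.665958724957111 48.70196078431373
z 33.26356844942926
bar [539.25100879 -71.8309752   58.1196287 ] 399
stamp [ 587.  -190.5   86.7]
stamp [ 586.7 -110.8   86. ]
stamp [587.  -33.9  86.5]
stamp [587.   44.5  86.1]
side pad [621.1 250.5] -5.405471103383896 34.22745098039216
z 34.43736842154316
bar [537.26397668 -64.22298919  58.48205252] 197
```

View pics/top13.png

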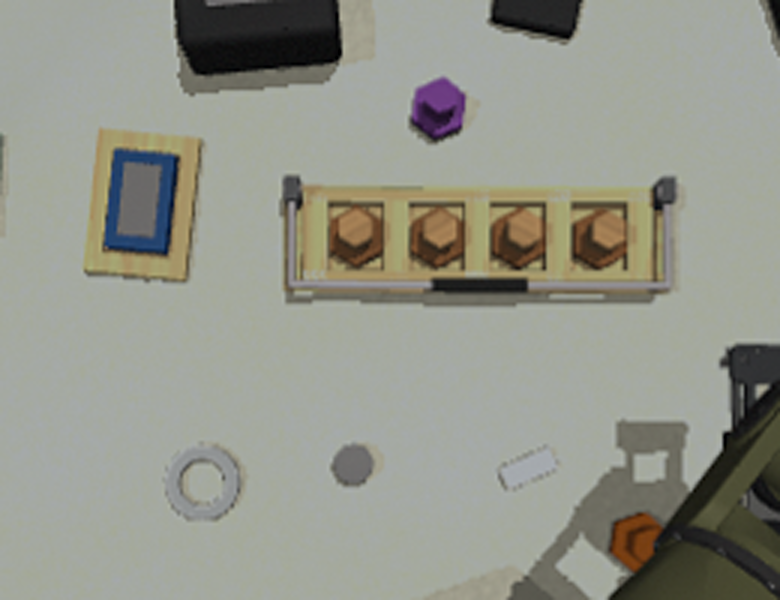

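View pics/side13.png

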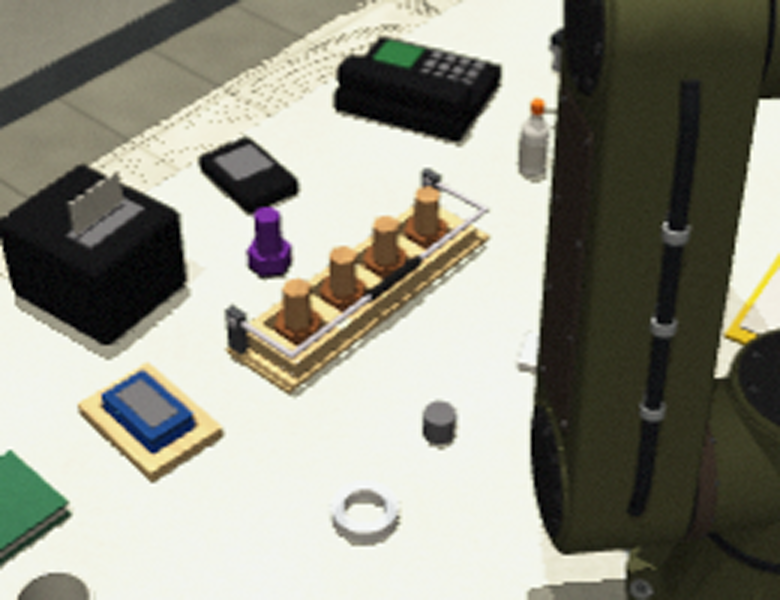

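View pics/difftop.png

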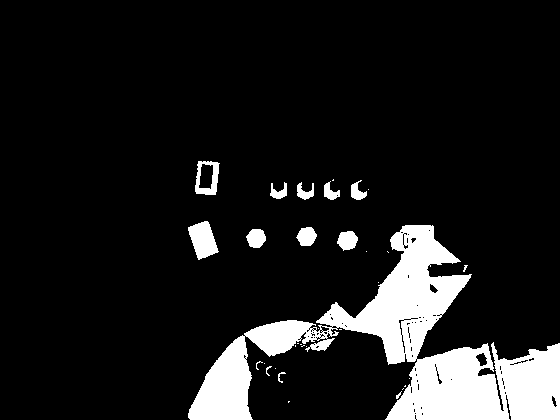

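```bash
python3 -c "
from cell import manip
print(manip.sign_off())"
```

```text
the job is handed in; nothing more can be done
None
```

The stamping corner is packed and the job is handed in, at about 37 s on the robot's clock. I swung the keeper back to its stop and stood the four brown stamps in slots 0–3. I then laid the ink pad in its tray and swung the keeper down until it was firm.

**Last checks:**
- **Stamps:** all four handle tops read about 86–87 mm in both cameras, against 88 mm expected when fully home. They went in with no noticeable force.
- **Ink pad:** its top reads 33–34 mm, against 34 mm expected, and it is level. Its angle matches the tray within about half a degree.
- **Keeper:** pressed from above, the sleeve stopped at 62.0 mm, which is its height when fully down.
- **Other things on the counter:** the before-and-after top image shows nothing else moved. The arm hid the stapler and part of the orange stamp from that camera at the end. I saw no sign of anything being knocked.

**Disagreement:** the top and side cameras differ by about 1–3 mm in position, and their final handle readings fall 2–3 mm short in x of where the gripper set the stamps. All of this is within the slots' and pocket's play as far as the measurements show.

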